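# Stock the table easel and hold its board at the mark

## Task

Get the table easel ready: stand the two spare paint jars upright in the two empty pockets of its jar rail, leaving the jars already there, the mark and the other things on the table alone. Then lift the drawing board's far edge until its side pin is in line with the pin of the mark clamped on the curved guide rod, and finish while still holding the board there with the gripper: do not let go, as it falls flat.

Things in the scene. Friction and masses are not known exactly. Their poses are not given: they have to be found in the camera images.
- easel: Wooden table easel, fixed to the table and heavy. Origin: table level, middle of the jar rail's length. Its own x points from the hinge edge (near the robot) to the lifting bar, y to the left, z up. Base box: x -135 to 105, y -113 to 137, 56 high. On its right (-y) side an open-topped jar rail with four square pockets in a row along x; on its left side (y = 124) a curved steel guide rod, 200 mm from the hinge axis, rising to 235 mm height.
- pocket0 (a point): Centre of the mouth of jar-rail pocket 0 (0 nearest the hinge edge, 3 nearest the lifting bar; 50 mm apart; at easel x = -75, y = -160). The pocket is 42 x 42 mm inside, walls 8 mm thick with their rims at this point's height (26 mm above the table); its floor is 18 mm lower (the dividers between pockets are 3 mm lower than the rim). Two of the four pockets hold a jar at the start, two are empty (perhaps a dull dried paint ring on the floor).
- pocket1 (a point): Centre of the mouth of jar-rail pocket 1 (0 nearest the hinge edge, 3 nearest the lifting bar; 50 mm apart; at easel x = -25, y = -160). The pocket is 42 x 42 mm inside, walls 8 mm thick with their rims at this point's height (26 mm above the table); its floor is 18 mm lower (the dividers between pockets are 3 mm lower than the rim). Two of the four pockets hold a jar at the start, two are empty (perhaps a dull dried paint ring on the floor).
- pocket2 (a point): Centre of the mouth of jar-rail pocket 2 (0 nearest the hinge edge, 3 nearest the lifting bar; 50 mm apart; at easel x = 25, y = -160). The pocket is 42 x 42 mm inside, walls 8 mm thick with their rims at this point's height (26 mm above the table); its floor is 18 mm lower (the dividers between pockets are 3 mm lower than the rim). Two of the four pockets hold a jar at the start, two are empty (perhaps a dull dried paint ring on the floor).
- pocket3 (a point): Centre of the mouth of jar-rail pocket 3 (0 nearest the hinge edge, 3 nearest the lifting bar; 50 mm apart; at easel x = 75, y = -160). The pocket is 42 x 42 mm inside, walls 8 mm thick with their rims at this point's height (26 mm above the table); its floor is 18 mm lower (the dividers between pockets are 3 mm lower than the rim). Two of the four pockets hold a jar at the start, two are empty (perhaps a dull dried paint ring on the floor).
- jar0: Closed round paint jar, white cap, 36 mm diameter, 72 mm tall, upright; origin at the centre of its underside. Stands in one of the pockets at the start. All four jars are alike.
- jar1: Closed round paint jar, white cap, 36 mm diameter, 72 mm tall, upright; origin at the centre of its underside. Stands in one of the pockets at the start. All four jars are alike.
- spare0: Closed round paint jar, white cap, 36 mm diameter, 72 mm tall, upright; origin at the centre of its underside. Spare, stands on the table to the right of the easel. All four jars are alike.
- spare1: Closed round paint jar, white cap, 36 mm diameter, 72 mm tall, upright; origin at the centre of its underside. Spare, stands on the table to the right of the easel. All four jars are alike.
- board (a joint): Angle (rad) of the easel's drawing board about its hinge: 0 lying flat, growing as the far edge with the bar is lifted, stop at 1.3. The hinge is free: the board (0.3 to 0.65 kg) falls flat when not held. Board 200 x 200 x 8 mm plywood with paper on top.
- board_hinge (a point): Middle of the board's hinge axis, at the edge near the robot, 68 mm above the table, easel x = -120, y = 0; the axis runs along the easel's y. Turns with the board: its x points along the board to the bar.
- board_bar (a point): Middle of the lifting bar: a round wooden rod of 12 mm diameter, 140 mm long, parallel to the hinge, 250 mm from the hinge axis in the plane of the board, joined to the board by an arm at either end (116 mm free between the arms). 39 mm of open space between the rod and the board's edge, so fingers pass down on both sides. 68 mm above the table when flat.
- board_pin (a point): Short steel pin of 10 mm diameter on the board's left edge, 200 mm from the hinge axis (this point is 107 mm left of the board's middle). x points along the board away from the hinge.
- mark (a joint): Angle (rad) at which the mark is clamped, measured like the board's angle: the board is at the marked angle when the two joint values are equal. Differs from day to day, 0.38 to 0.78. Stiff, not to be moved.
- mark_pin (a point): The mark: a steel pin of 12 mm diameter, 42 mm long, pointing left out of a dark collar (26 x 20 x 26 mm) clamped on the curved guide rod, 200 mm from the hinge axis (this point is 155 mm left of the board's middle). Its x points away from the hinge axis. The board is at the marked angle when the board's pin is in line with this pin.
- gesso: White bottle, 60 mm diameter, 150 mm tall, bystander. Origin at the centre of its underside.
- tape: Roll of masking tape lying flat, 90 mm diameter, 24 mm high, bystander. Origin at the centre of its underside.
- cup: White mug, 80 mm diameter, 90 mm tall, bystander. Origin at the centre of its underside.
- brush: Paint brush lying on the table, bystander. Origin on its underside.
Mind the look-alikes: they are no part of the job. Leave any blue or purple look-alike of the spare0 alone. Leave any red or yellow look-alike of the spare1 alone.

How it is judged (in metres and radians):
On the way, in this order (a step that is already met when the one before it is completed fails the run):
1. all four pockets hold a jar, fully down and let go, the board still flat (((horizontal distance between spare0 and pocket0 below 0.008 m and z of spare0 in the frame of pocket0 below -0.016 m and angle between spare0's own z axis and vertical below 0.12 rad) or (horizontal distance between spare0 and pocket1 below 0.008 m and z of spare0 in the frame of pocket1 below -0.016 m and angle between spare0's own z axis and vertical below 0.12 rad) or (horizontal distance between spare0 and pocket2 below 0.008 m and z of spare0 in the frame of pocket2 below -0.016 m and angle between spare0's own z axis and vertical below 0.12 rad) or (horizontal distance between spare0 and pocket3 below 0.008 m and z of spare0 in the frame of pocket3 below -0.016 m and angle between spare0's own z axis and vertical below 0.12 rad)) and ((horizontal distance between spare1 and pocket0 below 0.008 m and z of spare1 in the frame of pocket0 below -0.016 m and angle between spare1's own z axis and vertical below 0.12 rad) or (horizontal distance between spare1 and pocket1 below 0.008 m and z of spare1 in the frame of pocket1 below -0.016 m and angle between spare1's own z axis and vertical below 0.12 rad) or (horizontal distance between spare1 and pocket2 below 0.008 m and z of spare1 in the frame of pocket2 below -0.016 m and angle between spare1's own z axis and vertical below 0.12 rad) or (horizontal distance between spare1 and pocket3 below 0.008 m and z of spare1 in the frame of pocket3 below -0.016 m and angle between spare1's own z axis and vertical below 0.12 rad)) and distance of each of jar0, jar1 from where it was at the start of the episode below 0.02 m and linear speed of each of jar0, jar1, spare0, spare1 below 0.05 m/s and contact force between the fingers and jar0 below 0.3 N and contact force between the fingers and jar1 below 0.3 N and contact force between the fingers and spare0 below 0.3 N and contact force between the fingers and spare1 below 0.3 N and value of joint board below 0.15 rad), for 0.2 s.
2. the board is held at the mark by the fingers (angle between the x axis of board_pin and the x axis of mark_pin, either way round below 0.07 rad and contact force between the fingers and board above 0.8 N and velocity of joint board between -0.15 and 0.15 rad/s and contact force between board and jar0 below 0.2 N and contact force between board and jar1 below 0.2 N and contact force between board and spare0 below 0.2 N and contact force between board and spare1 below 0.2 N and contact force between board and gesso below 0.2 N and contact force between board and tape below 0.2 N and contact force between board and cup below 0.2 N and contact force between board and brush below 0.2 N), for 0.3 s.
At the end, for the whole second after the job is handed in: Both spares stand upright on a pocket floor (within 2 mm; within 8 mm of its centre), the other jars in theirs (moved under 20 mm). The fingers alone hold the board still within 0.07 rad (4 degrees, 14 mm at the pin) of the mark's angle, pressing over 0.8 N; no jar or other object touches it (all of step 2 and ((horizontal distance between spare0 and pocket0 below 0.008 m and z of spare0 in the frame of pocket0 below -0.016 m and angle between spare0's own z axis and vertical below 0.12 rad) or (horizontal distance between spare0 and pocket1 below 0.008 m and z of spare0 in the frame of pocket1 below -0.016 m and angle between spare0's own z axis and vertical below 0.12 rad) or (horizontal distance between spare0 and pocket2 below 0.008 m and z of spare0 in the frame of pocket2 below -0.016 m and angle between spare0's own z axis and vertical below 0.12 rad) or (horizontal distance between spare0 and pocket3 below 0.008 m and z of spare0 in the frame of pocket3 below -0.016 m and angle between spare0's own z axis and vertical below 0.12 rad)) and ((horizontal distance between spare1 and pocket0 below 0.008 m and z of spare1 in the frame of pocket0 below -0.016 m and angle between spare1's own z axis and vertical below 0.12 rad) or (horizontal distance between spare1 and pocket1 below 0.008 m and z of spare1 in the frame of pocket1 below -0.016 m and angle between spare1's own z axis and vertical below 0.12 rad) or (horizontal distance between spare1 and pocket2 below 0.008 m and z of spare1 in the frame of pocket2 below -0.016 m and angle between spare1's own z axis and vertical below 0.12 rad) or (horizontal distance between spare1 and pocket3 below 0.008 m and z of spare1 in the frame of pocket3 below -0.016 m and angle between spare1's own z axis and vertical below 0.12 rad)) and distance of each of jar0, jar1 from where it was at the start of the episode below 0.02 m and linear speed of each of jar0, jar1, spare0, spare1 below 0.05 m/s); the arm keeps its last pose, push and grip.
It fails at once if a jar that was already in the rail is taken out or knocked (distance of any of jar0, jar1 from where it was at the start of the episode above 0.02 m).
It fails at once if the mark is moved (distance of mark_pin from where it was at the start of the episode above 0.012 m).
It fails at once if a bystander is disturbed (shifted 30 mm) (distance of any of gesso, tape, cup, brush from where it was at the start of the episode above 0.03 m).
It also fails if it takes over 61 s, if anything falls off the work surface, if the arm or the gripper's body presses on something with over 40 N, if the wrist force passes 120 N, or if a joint passes its speed limit or range.

## Robot

A 7-joint arm with a two-finger parallel gripper is mounted at the origin on the work surface. World frame = base frame: x ahead of the robot, y to its left, z up, the work surface at z = 0. Lengths are in mm, angles in rad, forces in N, time in s.
With the tool pointing down it reaches from about 425 to 875 mm from the base axis. Payload 4.7 kg.
Tool frame: the origin (TCP) lies at the very end of the fingers, on their centre line; the grasp point (between the pads) lies 19 mm behind it; x points along the fingers, y is the direction in which the jaws open and shut, and the axes are right-handed (so a half turn about x gives the same grasp; the last joint's range is limited). The gripper opens to 87 mm and grips with 3 to 60 N. Pads are 19 mm wide; open, the fingers measure 117 mm over their backs; the gripper's body (75 mm by 190 mm) begins 51 mm behind the grasp point.
Start: joints at [1.138, 0.321, -0.07, 1.45, 0.023, 1.371, -0.057], TCP at [280.837, -586.222, 222.587] pointing down, gripper open.
Joint ranges: [-2.86, 2.86], [-0.3, 2.09], [-1.38, 1.24], [0.06, 2.45], [-1.56, 4.7], [0.09, 2.05], [-2.69, 2.69]. Speed limits (rad/s): [2.57, 2.57, 3.14, 3.14, 3.14, 3.14, 3.14].

## Interface

Orientations are given as a unit quaternion [x, y, z, w].
In Python, from station import sense, optics, env gives the robot as it stands. The module is installed in compiled form; this text tells all that it offers.
- The arm moves only by the tool send_rows, never from a script. Its argument "plan" is text: rows parted by semicolons, each of 5 numbers parted by spaces: the opening, from 0 (shut) to 1 (fully open), then the shift along the tool's x, y, z in m, then the turn about the tool's x in degrees. A call has 1 to 5 rows; each row shifts and turns the pose as measured when the row begins, along the tool's axes as they then stand; what a row does not reach is not made up. A row lasts 1/12 s, in which the tool goes at most 41.7 mm and 7.16 degrees, less where a joint would pass 70% of its speed; a pose out of reach is approached as far as the arm can. A call is refused whole if a number of a shift passes 0.0417 or a number of a turn 7.16, either way. A call with a gripper value outside its range is refused whole. The fingers move at their own pace and stop on an object; "newtons" is the grip in N (left out, the last holds). Time passes only in rows, so rows that do not move let the fingers close. It gives the time, the measured TCP pose, the force and the opening at its end, in the units of the state.
- sense(): the state, without advancing time (a new reading comes with each control period).
- optics.capture(name): name is "scene" or "top" or "wrist"; returns a dict with "frame" (400x640x3 uint8, blue, green, red), "fx", "fy", "cx", "cy" (pixels), "dist_coeffs" ([k1, k2, p1, p2, k3] as OpenCV has them; the pictures are not rectified), "position" and "attitude" of the camera in the world. Camera axes: x right, y up, looking along -z (the intrinsics and any distortion apply to the point x, -y, -z); pixel columns grow to the right and rows downward; lengths in mm; the calibration is good to about 2 mm. A picture is of the moment at which its call begins. There is no depth.
- env.hand_in(): hands the job in, once; it reports no verdict.
The state is a dict: "time_s": time; "qpos": joint angles; "joint_velocities": joint speeds; "joint_efforts": joint torques, N m; "tool_pos": TCP position; "orientation": TCP orientation; "ft_force": force on the tool from outside, world axes, zero at the start; "moment": the same for the moment, N m; "width": finger opening in mm.
Only numpy, scipy, OpenCV 4.12 (cv2) and the standard library are available. Lean on these libraries where they do the work, as an engineer would, in place of code of your own. Each camera call takes 0.05 s, during which the arm holds its last target.

## Working session

There is one attempt and no reset: what is moved stays moved. The work goes in short steps, Python scripts to look and compute and a tool call to move; the robot and the scene stay as the last step left them, time stands still between calls to the robot, and variables do not carry over. Pictures are saved under pics/ and viewed, and the job is handed in when it is done.

Besides the shell and the picture viewer there is one more tool, called after "Request:" as a command line: name --argument value ..., lists and objects as JSON in quotes. send_rows: Moves the arm, as the interface text tells. Its arguments: {"type":"object","properties":{"plan":{"type":"string"},"newtons":{"type":"number"}},"required":["plan"]}

```bash
mkdir -p pics; cat > h.py <<'E'
import numpy as np, cv2, json, pickle
from station import sense, optics, env
from scipy.spatial.transform import Rotation as R
def cap(name, fn):
    c=optics.capture(name); cv2.imwrite(f'pics/{fn}.png',c['frame']); pickle.dump(c,open(f'pics/{fn}.pkl','wb')); return c
def load(fn): return pickle.load(open(f'pics/{fn}.pkl','rb'))
def K(c): return np.array([[c['fx'],0,c['cx']],[0,c['fy'],c['cy']],[0,0,1.]])
def Rm(c):
    a=np.array(c['attitude'],float)
    return R.from_quat(a).as_matrix() if a.size==4 else a.reshape(3,3)
def ray(c,uv):
    p=cv2.undistortPoints(np.array([[uv]],float),K(c),np.array(c['dist_coeffs'],float))[0,0]
    d=Rm(c)@np.array([p[0],-p[1],-1.]); return np.array(c['position'],float),d/np.linalg.norm(d)
def onz(c,uv,z):
    o,d=ray(c,uv); return o+d*(z-o[2])/d[2]
def tri(*cu):
    A=np.zeros((3,3));b=np.zeros(3);L=[]
    for c,uv in cu:
        o,d=ray(c,uv);P=np.eye(3)-np.outer(d,d);A+=P;b+=P@o;L.append((o,d))
    x=np.linalg.solve(A,b); return x,[np.linalg.norm(np.cross(x-o,d)) for o,d in L]
def proj(c,X):
    X=np.atleast_2d(X).astype(float); p=(X-np.array(c['position']))@Rm(c); p=p*[1,-1,-1]
    return cv2.projectPoints(p,np.zeros(3),np.zeros(3),K(c),np.array(c['dist_coeffs'],float))[0][:,0]
E
python3 - <<'E'
from h import *
print(sense())
for n in ['scene','top','wrist']:
    c=cap(n,n+'0'); print(n,c['fx'],c['fy'],c['cx'],c['cy'],c['dist_coeffs'],c['position'],c['attitude'])
E
```

```text
{'time_s': 0.0, 'qpos': array([ 1.1380825 ,  0.3218591 , -0.07008327,  1.45165967,  0.0226395 ,
        1.37082495, -0.05690101]), 'joint_velocities': array([ 0.00081008, -0.00072902, -0.00102496, -0.0005326 ,  0.00131008,
       -0.00151   , -0.00098046]), 'joint_efforts': array([-8.96834881e-04, -4.91289639e+01, -4.04193560e-01, -3.12528169e+01,
       -6.37866464e-02,  4.37572156e-02,  1.57159648e-04]), 'tool_pos': array([ 280.56095252, -585.71353224,  221.44578687]), 'orientation': array([-0.68932982, -0.15733868,  0.68973187, -0.15600927]), 'ft_force': array([-0.18891422, -0.05053318,  0.14709434]), 'moment': array([ 0.03747203, -0.01103897,  0.03923343]), 'width': 86.98380067554493}
scene 460.73201576955046 460.73201576955046 307.9666810067384 195.47188684807503 [-0.01023432  0.          0.          0.          0.        ] [1200.79551345 -795.90830155 1012.16299816] [0.3820456  0.13091916 0.28988987 0.86767805]
top 379.6080152765716 379.6080152765716 319.6641887029135 196.41606334878074 [-0.06870352  0.          0.          0.          0.        ] [ 383.13494064   31.76218515 1066.62828312] [-0.0691465   0.07549819  0.71675833 -0.68976538]
wrist 330.71142763465724 330.71142763465724 314.28081319835604 199.95418153195743 [-0.06321923  0.          0.          0.          0.        ] [ 354.20441453 -551.32596286  382.6711699 ] [-0.12679144  0.08079589 -0.52651381  0.83676709]
```

View pics/scene0.png

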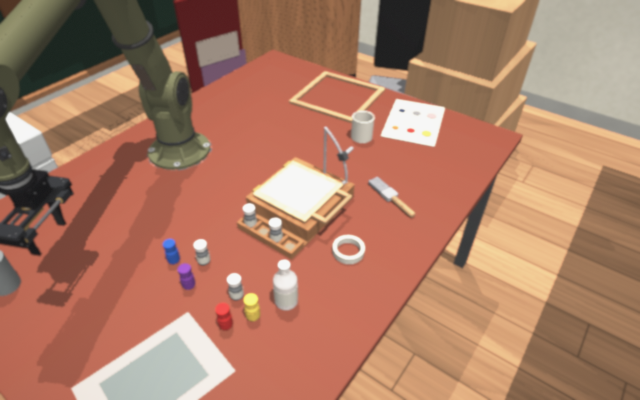

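View pics/top0.png

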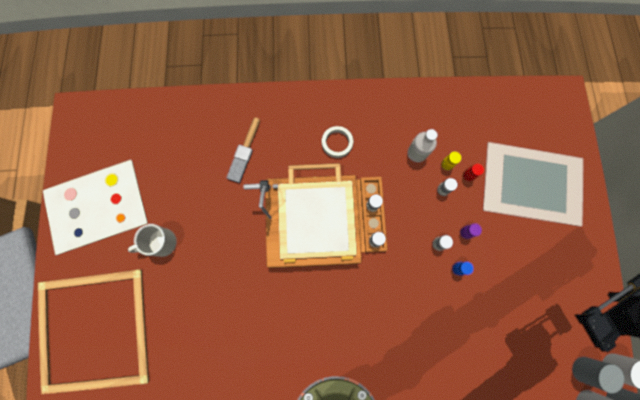

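View pics/wrist0.png

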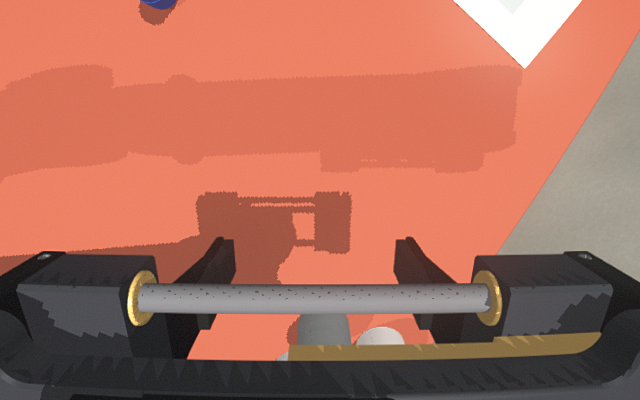

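```bash
python3 - <<'E'
from h import *
t=load('top0')['frame'];s=load('scene0')['frame']
cv2.imwrite('pics/z1.png',cv2.resize(t[110:290,230:500],None,fx=2.9,fy=2.9,interpolation=cv2.INTER_CUBIC))
cv2.imwrite('pics/z2.png',cv2.resize(s[110:340,150:420],None,fx=2.6,fy=2.6,interpolation=cv2.INTER_CUBIC))
E
```

```text
(no output)
```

View pics/z1.png

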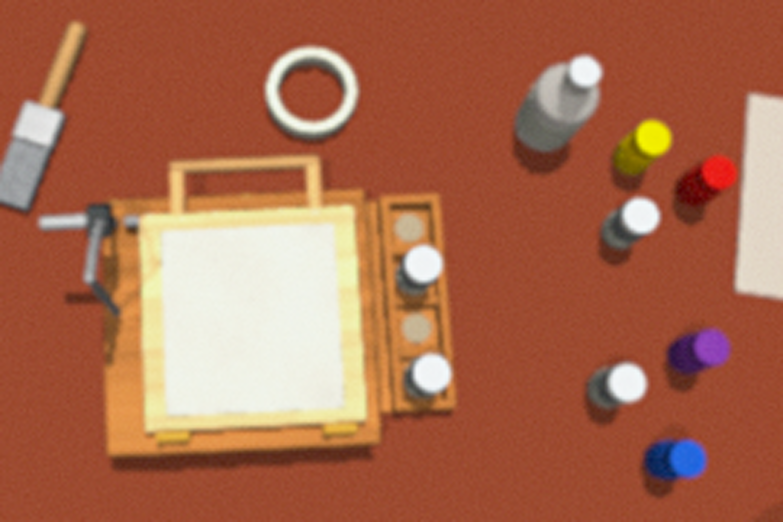

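View pics/z2.png

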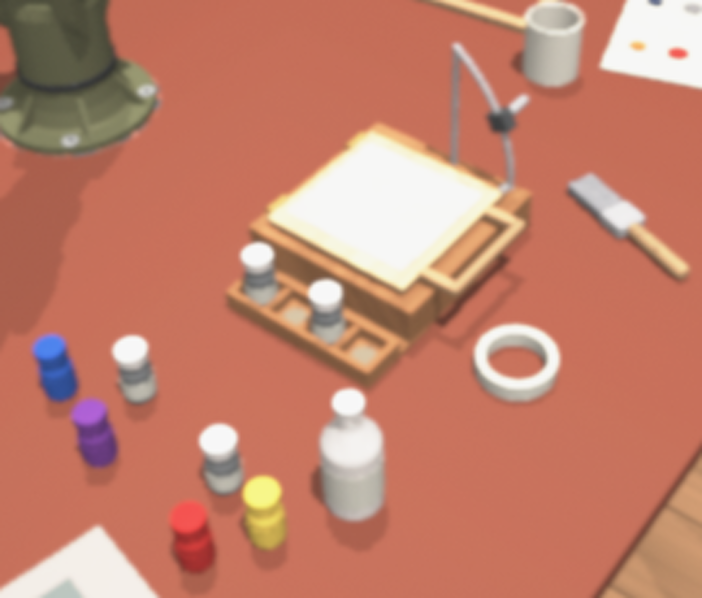

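```bash
python3 - <<'E'
from h import *
def blobs(c,m,box,amin=30,amax=900):
    x0,y0,x1,y1=box; mm=np.zeros_like(m);mm[y0:y1,x0:x1]=m[y0:y1,x0:x1]
    n,l,st,ce=cv2.connectedComponentsWithStats(mm.astype(np.uint8))
    return [(ce[i].round(2),st[i].tolist()) for i in range(1,n) if amin<st[i][4]<amax]
t=load('top0');s=load('scene0')
for c,box in((t,(360,120,490,290)),(s,(150,190,310,330))):
    g=c['frame'].astype(int)
    m=(g.min(2)>205)
    for b in blobs(c,m,box): print('white',b, onz(c,b[0],72).round(1))
    hsv=cv2.cvtColor(c['frame'],cv2.COLOR_BGR2HSV)
    for n,lo,hi in (('blue',105,125),('purple',128,155),('yellow',24,36)):
        m=(hsv[...,0]>=lo)&(hsv[...,0]<=hi)&(hsv[...,1]>110)&(hsv[...,2]>140)
        for b in blobs(c,m,box): print(n,b,onz(c,b[0],72).round(1))
    m=((hsv[...,0]<=3)|(hsv[...,0]>176))&(hsv[...,1]>215)&(hsv[...,2]>150)
    for b in blobs(c,m,box): print('red',b,onz(c,b[0],72).round(1))
E
```

```text
white (array([431.23, 134.11]), [427, 130, 10, 9, 73]) [ 755.8 -300.2   72. ]
white (array([450.6 , 183.96]), [445, 179, 12, 11, 100]) [ 610.8 -338.8   72. ]
white (array([375.62, 200.45]), [370, 195, 12, 12, 111]) [ 573.  -130.5   72. ]
white (array([378.59, 238.23]), [373, 233, 12, 12, 115]) [ 471.8 -131.5   72. ]
white (array([446. , 241.5]), [441, 236, 11, 12, 108]) [ 455.6 -309.7   72. ]
blue (array([466.44, 267.72]), [461, 262, 12, 12, 124]) [ 384.9 -357.2   72. ]
purple (array([475.12, 229.36]), [470, 224, 11, 12, 107]) [ 484.3 -392.    72. ]
yellow (array([454.03, 157.39]), [444, 152, 17, 12, 125]) [ 685.8 -357.1   72. ]
red (array([477.37, 169.15]), [472, 164, 12, 11, 101]) [ 649.9 -418.9   72. ]
white (array([248.48, 207.77]), [243, 204, 12, 9, 84]) [ 466.7 -124.5   72. ]
white (array([274.75, 222.28]), [269, 218, 12, 10, 92]) [ 567.2 -123.8   72. ]
white (array([199.68, 244.2 ]), [194, 239, 12, 11, 103]) [ 457.3 -309.9   72. ]
white (array([283.57, 264.42]), [278, 260, 12, 10, 96]) [ 684.5 -227.2   72. ]
white (array([233.5, 278.7]), [227, 273, 14, 12, 125]) [ 612.2 -339.    72. ]
white (array([285.32, 280.77]), [274, 272, 22, 18, 292]) [ 721.3 -265.2   72. ]
white (array([183.47, 323.77]), [163, 313, 39, 17, 344]) [ 609.8 -503.4   72. ]
blue (array([170.4 , 250.43]), [163, 240, 14, 23, 214]) [ 410.7 -372.6   72. ]
purple (array([183.76, 268.5 ]), [178, 264, 13, 10, 105]) [ 486.3 -392.6   72. ]
yellow (array([250.28, 299.35]), [244, 294, 14, 12, 137]) [ 688.4 -359.7   72. ]
yellow (array([252.61, 310.03]), [248, 307, 10, 6, 31]) [ 713.4 -378.8   72. ]
```

```bash
python3 - <<'E'
from h import *
t=load('top0');s=load('scene0');w=load('wrist0')
P=lambda a,b:tri((t,a),(s,b))
for n,a,b in (('spareA',(446,241.5),(200,244.2)),('spareB',(450.6,183.96),(233.5,278.7)),('jar0',(378.6,238.2),(248.5,207.8)),('jar2',(375.6,200.45),(274.75,222.3)),('gesso',(431.2,134.1),(283.6,264.4))): print(n,*P(a,b))
S=sense();Rt=R.from_quat(S['orientation']).as_matrix();print(Rt.round(3))
print('cam in tool',Rt.T@(np.array(w['position'])-S['tool_pos']),'\n',(Rt.T@Rm(w)).round(3))
for uv in ((320,200),(320,0),(320,330),(0,0),(640,0)): print(uv,onz(w,uv,0).round(0))
# easel top-ish: map z1 pixel guesses
def z1(p):return (p[0]/2.9+230,p[1]/2.9+110)
def z2(p):return (p[0]/2.6+150,p[1]/2.6+110)
for n,p in(('rail near right',(455,407)),('rail far right',(438,194)),('rail far left',(380,196)),('p3 ring',(410,228)),('p1ring',(416,328))):print(n,onz(t,z1(p),26).round(1))
print('rail far right sc',onz(s,z2((368,377)),26), 'near right',onz(s,z2((230,290)),26))
print('bar ends top',onz(t,z1((172,167)),68),onz(t,z1((318,160)),68))
print('markpin',tri((t,z1((45,223))),(s,z2((524,98)))), 'collar',tri((t,z1((98,219))),(s,z2((500,120)))))
print('cup',onz(t,(148,237),90),'tape',onz(t,(337,141),24),'brush',onz(t,(235,172),5),onz(t,(256,122),5))
E
```

```text
spareA [ 456.34019675 -309.33055045   70.9106263 ] [np.float64(0.9432416843755317), np.float64(0.9432416843755302)]
spareB [ 611.30026806 -338.84097039   71.08203008] [np.float64(0.47153160962860224), np.float64(0.47153160962866203)]
jar0 [ 471.7187356  -129.89619931   78.89819049] [np.float64(0.6786871180874716), np.float64(0.6786871180874584)]
jar2 [ 571.8388682  -129.08283902   79.05979711] [np.float64(0.31200568633009207), np.float64(0.3120056863300965)]
gesso [ 726.91081795 -274.10541862  149.46544534] [np.float64(0.18467517687849935), np.float64(0.18467517687843377)]
[[-0.001  0.432 -0.902]
 [ 0.001 -0.902 -0.432]
 [-1.    -0.001  0.   ]]
cam in tool [-160.96052617    0.4240138   -81.24952034] 
 [[ 0.     0.297 -0.955]
 [ 1.    -0.     0.   ]
 [-0.    -0.955 -0.297]]
(320, 200) [ 249. -609.    0.]
(320, 0) [ 446. -513.    0.]
(320, 330) [  78. -692.    0.]
(0, 0) [ 305. -186.    0.]
(640, 0) [ 615. -829.    0.]
rail near right [ 441.9 -159.6   26. ]
rail far right [ 649.2 -158.2   26. ]
rail far left [ 649.2 -101.1   26. ]
p3 ring [ 616.1 -128.4   26. ]
p1ring [ 518.2 -127.6   26. ]
rail far right sc [ 655.76192401 -160.18050183   26.        ] near right [ 447.1276724  -153.63110329   26.        ]
bar ends top [673.9820117   98.38722943  68.        ] [675.66535044 -39.39313702  68.        ]
markpin (array([605.16817332, 203.6459268 , 156.43032794]), [np.float64(2.8442758558933137), np.float64(2.844275855893221)]) collar (array([605.52914779, 156.87481609, 153.42322633]), [np.float64(0.051511728623768675), np.float64(0.05151172862344847)])
cup [494.97464626 469.80161451  90.        ] tape [761.6626229  -38.50710672  24.        ] brush [685.19594209 260.62101692   5.        ] [837.82565238 199.2035944    5.        ]
```

Request:
send_rows --plan "1 0 0 0 6.4; 1 0 0 0 6.4; 1 0 0 0 6.4; 1 0 0 0 6.4; 1 0 0 0 0" --newtons 15

```text
time_s: 0.57
tool_pos: [279.9, -584.7, 219.1]
orientation: [-0.706, 0.005, 0.708, 0.009]
ft_force: [-0.5, 0.1, -1.0]
width: 86.7
```

```bash
cat >> h.py <<'E'
def st():
    S=sense();Rt=R.from_quat(S['orientation']).as_matrix()
    print('t',round(S['time_s'],2),'tcp',np.round(S['tool_pos'],1),'yaw of tool y',round(np.degrees(np.arctan2(Rt[1,1],Rt[0,1])),2),'F',np.round(S['ft_force'],1),'w',round(S['width'],1)); return S,Rt
def d(target):
    S,Rt=st(); print('to go tool xyz mm',(Rt.T@(np.array(target)-S['tool_pos'])).round(1))
E
python3 - <<'E'
from h import *
d((456,-309,200))
E
```

```text
t 0.57 tcp [ 279.9 -584.7  219.1] yaw of tool y -91.17 F [-0.5  0.1 -1. ] w 86.7
to go tool xyz mm [  20.1 -279.2 -170.4]
```

Request:
send_rows --plan "0.7 0 -0.035 -0.021 -1; 0.7 0 -0.035 -0.021 -0.5; 0.7 0 -0.035 -0.021 0; 0.7 0 -0.035 -0.021 0; 0.7 0 -0.035 -0.021 0"

```text
time_s: 0.98
tool_pos: [377.5, -414.0, 215.6]
orientation: [-0.703, -0.002, 0.711, 0.0]
ft_force: [1.9, 0.2, -0.9]
width: 64.2
```

```bash
python3 - <<'E'
from h import *
d((456,-309,200))
E
```

```text
t 0.98 tcp [ 377.5 -414.   215.6] yaw of tool y -89.89 F [ 1.9  0.2 -0.9] w 64.2
to go tool xyz mm [  15.  -104.8  -78.8]
```

Request:
send_rows --plan "0.7 -0.002 -0.03 -0.023 0; 0.7 -0.002 -0.03 -0.023 0; 0.7 -0.002 -0.03 -0.023 0; 0.7 0 -0.01 -0.008 0; 0.7 0 0 0 0"

```text
time_s: 1.4
tool_pos: [461.6, -296.9, 221.3]
orientation: [-0.704, -0.014, 0.71, -0.01]
ft_force: [-0.4, -0.4, -0.1]
width: 61.1
```

```bash
python3 - <<'E'
from h import *
d((456,-309,200))
cap('wrist','w1')
E
```

```text
t 1.4 tcp [ 461.6 -296.9  221.3] yaw of tool y -88.06 F [-0.4 -0.4 -0.1] w 61.1
to go tool xyz mm [21.3 12.1  5.8]
```

View pics/w1.png

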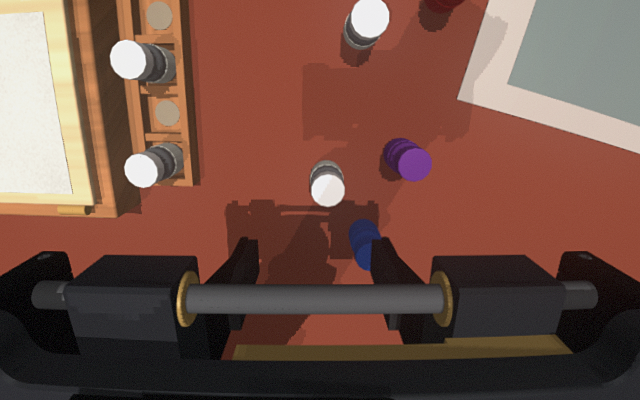

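```bash
python3 - <<'E'
from h import *
w=load('w1');t=load('top0');s=load('scene0')
g=w['frame'].astype(int)
m=((g.min(2)>200)&(g.max(2)-g.min(2)<25)).astype(np.uint8)
n,l,stt,ce=cv2.connectedComponentsWithStats(m)
for i in range(1,n):
    if 300<stt[i][4]<3000:
        cn=cv2.findContours((l==i).astype(np.uint8),0,1)[0][0]; print(ce[i].round(1),stt[i].tolist(),'minc',cv2.minEnclosingCircle(cv2.convexHull(cn)), onz(w,ce[i],72).round(1),onz(w,ce[i],80).round(1))
hsv=cv2.cvtColor(w['frame'],cv2.COLOR_BGR2HSV)
print(hsv[113,167],hsv[113,150],hsv[15,158], hsv[113,185])
cv2.imwrite('pics/z3.png',cv2.resize(w['frame'][0:220,100:220],None,fx=2.7,fy=2.7,interpolation=cv2.INTER_CUBIC))
E
```

```text
[369.8  17.3] [352, 0, 37, 37, 1144] minc ((370.0340576171875, 17.227598190307617), 19.936809539794922) [ 610.  -338.9   72. ] [ 608.3 -337.8   80. ]
[127.6  59. ] [110, 40, 36, 39, 1059] minc ((127.5, 59.0), 19.500099182128906) [ 571.5 -125.8   72. ] [ 570.8 -130.2   80. ]
[140.5 170.3] [125, 154, 32, 34, 832] minc ((141.0, 170.0), 17.49295425415039) [ 469.5 -126.6   72. ] [ 471.4 -131.    80. ]
[327.4 189.9] [312, 175, 32, 31, 791] minc ((327.37322998046875, 190.06338500976562), 16.146503448486328) [ 456.  -309.7   72. ] [ 458.3 -309.3   80. ]
[ 17  65 177] [ 12 139 172] [ 17  64 175] [ 12 143 201]
```

View pics/z3.png

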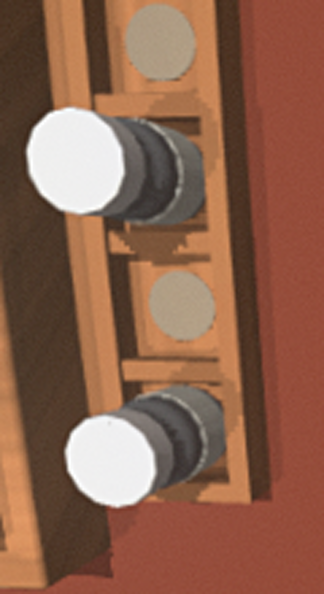

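```bash
python3 - <<'E'
from h import *
w=load('w1')
z=lambda x,y:(x/2.7+100-.3,y/2.7-.3)
print('ring p1',onz(w,z(182,305),8),'ring p3',onz(w,z(161,42),8))
for n,x,y,h in (('outer near corner',250,502,26),('right outer edge top',237,100,26),('right outer edge',244,300,26),('right inner',213,150,26),('right inner',222,340,26),('left inner p1?',112,300,26),('div01 near edge',170,382,23),('div01 far edge',170,361,23),('div12 near',150,252,23),('div12 far',150,229,23)):
    print(n,onz(w,z(x,y),h).round(1))
E
```

```text
ring p1 [ 520.92189603 -130.10115645    8.        ] ring p3 [ 620.66803266 -129.44960381    8.        ]
outer near corner [ 442.5 -159.6   26. ]
right outer edge top [ 597.2 -164.9   26. ]
right outer edge [ 524.5 -163.1   26. ]
right inner [ 579.5 -154.7   26. ]
right inner [ 508.8 -153.1   26. ]
left inner p1? [ 523.5 -109.8   26. ]
div01 near edge [ 491.2 -129.    23. ]
div01 far edge [ 499.7 -129.8   23. ]
div12 near [ 542.  -125.6   23. ]
div12 far [ 550.6 -126.4   23. ]
```

Request:
send_rows --plan "0.7 0.02 0.006 0.003 1.2; 0.7 0.03 0.006 0.003 0.4; 0.7 0.03 0.002 0 0; 0.7 0.02 0 0 0; 0.7 0 0 0 0"

```text
time_s: 1.87
tool_pos: [449.5, -322.7, 119.7]
orientation: [-0.704, 0.0, 0.71, -0.001]
ft_force: [-0.4, 0.7, -0.7]
width: 60.6
```

```bash
python3 - <<'E'
from h import *
d((456,-309.5,32))
E
```

```text
t 1.87 tcp [ 449.5 -322.7  119.7] yaw of tool y -89.92 F [-0.4  0.7 -0.7] w 60.6
to go tool xyz mm [ 87.7 -13.4  -7.1]
```

```bash
python3 - <<'E'
from h import *
print(sense()['joint_velocities'].round(3))
E
```

```text
[ 0.034 -0.012  0.025 -0.022  0.008  0.028  0.029]
```

Request:
send_rows --plan "0.7 0 -0.013 -0.007 0; 0.7 0 0 0 0; 0.7 0 0 0 0"

```text
time_s: 2.12
tool_pos: [451.7, -315.9, 119.4]
orientation: [-0.703, 0.003, 0.711, 0.001]
ft_force: [-1.1, -0.3, 0.4]
width: 61.0
```

```bash
python3 - <<'E'
from h import *
d((456,-309.5,32))
print(sense()['joint_velocities'].round(3))
E
```

```text
t 2.12 tcp [ 451.7 -315.9  119.4] yaw of tool y -90.31 F [-1.1 -0.3  0.4] w 61.0
to go tool xyz mm [87.3 -6.7 -5.3]
[-0.002 -0.007 -0.006 -0.008 -0.021  0.011  0.012]
```

Request:
send_rows --plan "0.7 0.02 -0.007 -0.005 0; 0.7 0.02 -0.002 -0.001 0; 0.7 0.01 0 0 0; 0.7 0 0 0 0"

```text
time_s: 2.45
tool_pos: [457.9, -315.2, 73.8]
orientation: [-0.705, 0.008, 0.709, -0.001]
ft_force: [-0.8, -0.2, -0.1]
width: 61.1
```

```bash
python3 - <<'E'
from h import *
d((456,-309.5,32))
E
```

```text
t 2.45 tcp [ 457.9 -315.2   73.8] yaw of tool y -90.56 F [-0.8 -0.2 -0.1] w 61.1
to go tool xyz mm [41.8 -6.2  1.8]
```

Request:
send_rows --plan "0.7 0 -0.006 0.001 0; 0.7 0 -0.003 0 0"

```text
time_s: 2.62
tool_pos: [456.5, -308.3, 75.2]
orientation: [-0.706, 0.009, 0.709, -0.0]
ft_force: [-0.5, 1.0, 0.5]
width: 60.8
```

```bash
python3 - <<'E'
from h import *
d((456,-309.5,32))
cap('wrist','w2')
d((456,-309.5,32))
E
```

```text
t 2.62 tcp [ 456.5 -308.3   75.2] yaw of tool y -90.71 F [-0.5  1.   0.5] w 60.8
to go tool xyz mm [43.2  0.6  0.3]
t 2.67 tcp [ 456.9 -308.2   75.5] yaw of tool y -90.69 F [ 0.4  0.9 -0.3] w 60.8
to go tool xyz mm [43.6  0.7  0.8]
```

View pics/w2.png

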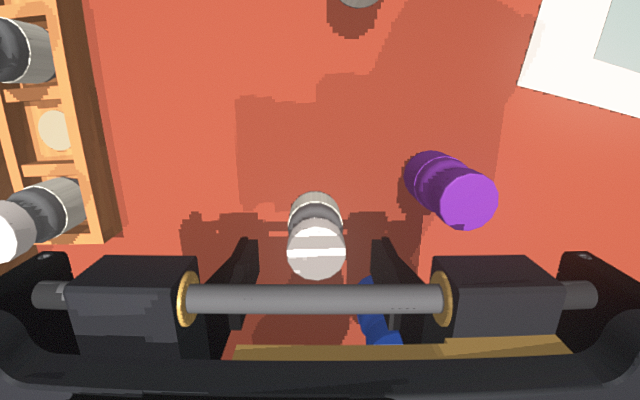

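Request:
send_rows --plan "0.7 0.02 0 0 -0.7; 0.7 0.02 0 0 0; 0.7 0.01 0 0 0; 0.7 0 0 0 0"

```text
time_s: 3.0
tool_pos: [460.5, -311.1, 30.0]
orientation: [0.709, -0.007, -0.705, 0.008]
ft_force: [-0.2, -0.2, -0.9]
width: 60.9
```

```bash
python3 - <<'E'
from h import *
d((456,-309.5,32))
E
```

```text
t 3.0 tcp [ 460.5 -311.1   30. ] yaw of tool y -89.91 F [-0.2 -0.2 -0.9] w 60.9
to go tool xyz mm [-2.1 -1.6  4.5]
```

Request:
send_rows --plan "0.7 0 -0.001 0.005 0; 0.7 0 0 0.002 0"

```text
time_s: 3.17
tool_pos: [454.0, -310.1, 31.1]
orientation: [0.709, -0.007, -0.705, 0.008]
ft_force: [-0.4, 0.4, 0.0]
width: 60.9
```

```bash
python3 - <<'E'
from h import *
d((456,-309.5,32))
E
```

```text
t 3.17 tcp [ 454.  -310.1   31.1] yaw of tool y -89.87 F [-0.4  0.4  0. ] w 60.9
to go tool xyz mm [-0.9 -0.6 -2.1]
```

Request:
send_rows --plan "0.7 0 0 -0.001 0; 0.3 0 0 0 0; 0.3 0 0 0 0; 0.3 0 0 0 0; 0.3 0 0 0 0" --newtons 20

```text
time_s: 3.58
tool_pos: [456.3, -311.7, 34.9]
orientation: [0.711, -0.008, -0.703, 0.009]
ft_force: [-0.3, 0.2, -0.2]
width: 41.9
```

```bash
python3 - <<'E'
from h import *
d((456,-309.5,32))
E
```

```text
t 3.58 tcp [ 456.3 -311.7   34.9] yaw of tool y -89.92 F [-0.3  0.2 -0.2] w 41.9
to go tool xyz mm [ 2.9 -2.3  0.3]
```

Request:
send_rows --plan "0.3 0 0 0 0; 0.3 0 0 0 0; 0.3 0 0 0 0"

```text
time_s: 3.83
tool_pos: [456.6, -311.6, 35.2]
orientation: [0.711, -0.008, -0.703, 0.009]
ft_force: [0.2, 1.0, 0.2]
width: 34.6
```

```bash
python3 - <<'E'
from h import *
d((456,-309.5,32))
E
```

```text
t 3.83 tcp [ 456.6 -311.6   35.2] yaw of tool y -89.91 F [0.2 1.  0.2] w 34.6
to go tool xyz mm [ 3.1 -2.2  0.7]
```

Request:
send_rows --plan "0.3 -0.02 0 0 0; 0.3 -0.03 0 0 0; 0.3 -0.03 -0.01 -0.005 0; 0.3 -0.015 -0.025 -0.01 0; 0.3 0 -0.035 -0.012 0"

```text
time_s: 4.25
tool_pos: [477.2, -245.6, 129.2]
orientation: [0.708, -0.013, -0.706, 0.004]
ft_force: [1.2, -0.8, -1.2]
width: 34.5
```

```bash
python3 - <<'E'
from h import *
d((520.9,-130.3,130))
E
```

```text
t 4.25 tcp [ 477.2 -245.6  129.2] yaw of tool y -90.78 F [ 1.2 -0.8 -1.2] w 34.5
to go tool xyz mm [  -3.4 -115.8  -42.2]
```

Request:
send_rows --plan "0.3 0 -0.03 -0.011 -0.5; 0.3 0 -0.03 -0.011 0; 0.3 0 -0.025 -0.01 0; 0.3 0 -0.012 -0.005 0; 0.3 0 -0.002 -0.001 0"

```text
time_s: 4.67
tool_pos: [520.4, -135.2, 129.6]
orientation: [0.71, -0.007, -0.704, 0.009]
ft_force: [0.2, 0.1, -0.6]
width: 34.7
```

```bash
python3 - <<'E'
from h import *
d((520.9,-130.3,130))
c=cap('wrist','w3')
for n,p in (('ring1',(520.9,-130.3,8)),('ring3',(620.7,-129.6,8))): print(n,proj(c,p))
E
```

```text
t 4.67 tcp [ 520.4 -135.2  129.6] yaw of tool y -89.85 F [ 0.2  0.1 -0.6] w 34.7
to go tool xyz mm [-0.5 -4.9 -0.6]
ring1 [[304.81258066 193.61792481]]
ring3 [[303.40876131  75.01791499]]
```

View pics/w3.png

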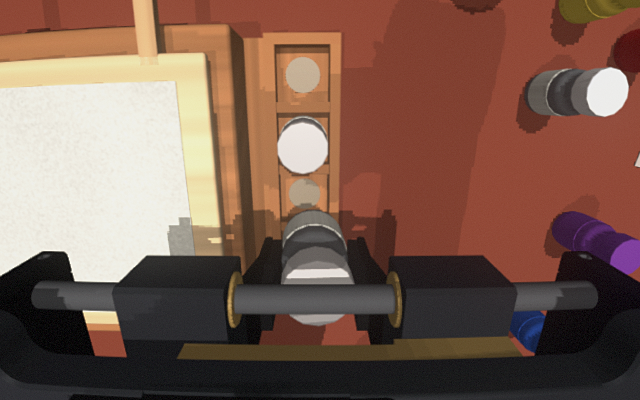

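Request:
send_rows --plan "0.3 0.015 -0.005 -0.001 0; 0.3 0.02 -0.002 0 0; 0.3 0.01 0 0 0; 0.3 0 0 0 0"

```text
time_s: 5.05
tool_pos: [521.0, -135.0, 83.5]
orientation: [0.71, -0.01, -0.704, 0.009]
ft_force: [-0.6, -0.3, 0.2]
width: 34.8
```

```bash
python3 - <<'E'
from h import *
d((520.9,-130.3,43))
E
```

```text
t 5.05 tcp [ 521.  -135.    83.5] yaw of tool y -90.1 F [-0.6 -0.3  0.2] w 34.8
to go tool xyz mm [40.4 -5.7  0.5]
```

Request:
send_rows --plan "0.3 0 -0.006 0 0; 0.3 0 -0.004 0 0; 0.3 0 -0.001 0 0"

```text
time_s: 5.3
tool_pos: [519.9, -126.8, 83.5]
orientation: [0.71, -0.012, -0.704, 0.007]
ft_force: [-0.5, 0.1, -1.0]
width: 34.5
```

```bash
python3 - <<'E'
from h import *
d((520.9,-130.3,43))
E
```

```text
t 5.3 tcp [ 519.9 -126.8   83.5] yaw of tool y -90.42 F [-0.5  0.1 -1. ] w 34.5
to go tool xyz mm [40.5  2.4 -0.7]
```

Request:
send_rows --plan "0.3 0.005 0.004 -0.001 0; 0.3 0.005 0 0 0; 0.3 0 0 0 0; 0.3 0 0 0 0"

```text
time_s: 5.63
tool_pos: [522.6, -132.2, 74.9]
orientation: [0.711, -0.013, -0.703, 0.008]
ft_force: [-0.3, 0.0, 0.4]
width: 34.6
```

```bash
python3 - <<'E'
from h import *
d((520.9,-130.3,43))
E
```

```text
t 5.63 tcp [ 522.6 -132.2   74.9] yaw of tool y -90.43 F [-0.3  0.   0.4] w 34.6
to go tool xyz mm [31.8 -2.8  2.1]
```

Request:
send_rows --plan "0.3 0.003 -0.0015 0.0015 0; 0.3 0.003 0 0 0; 0.3 0 0 0 0"

```text
time_s: 5.88
tool_pos: [521.2, -130.9, 68.5]
orientation: [0.711, -0.013, -0.703, 0.008]
ft_force: [-1.1, 0.8, -0.6]
width: 35.1
```

```bash
python3 - <<'E'
from h import *
d((520.9,-130.3,43))
E
```

```text
t 5.88 tcp [ 521.2 -130.9   68.5] yaw of tool y -90.45 F [-1.1  0.8 -0.6] w 35.1
to go tool xyz mm [25.5 -1.4  0.6]
```

Request:
send_rows --plan "0.3 0.006 -0.0005 0 0; 0.3 0.006 0 0 0; 0.3 0.004 0 0 0"

```text
time_s: 6.13
tool_pos: [522.1, -130.9, 52.0]
orientation: [0.712, -0.013, -0.702, 0.008]
ft_force: [-0.9, 0.3, 0.1]
width: 35.2
```

```bash
python3 - <<'E'
from h import *
d((520.9,-130.3,43))
E
```

```text
t 6.13 tcp [ 522.1 -130.9   52. ] yaw of tool y -90.44 F [-0.9  0.3  0.1] w 35.2
to go tool xyz mm [ 9.  -0.9  1.3]
```

Request:
send_rows --plan "0.3 0.005 0 0.0005 0; 0.3 0.003 0 0 0; 0.3 0.002 0 0 0"

```text
time_s: 6.38
tool_pos: [522.1, -130.5, 42.3]
orientation: [0.712, -0.013, -0.702, 0.008]
ft_force: [-7.8, 3.5, 27.5]
width: 34.6
```

```bash
python3 - <<'E'
from h import *
d((520.9,-130.3,43))
E
```

```text
t 6.38 tcp [ 522.1 -130.5   42.3] yaw of tool y -90.42 F [-7.8  3.5 27.5] w 34.6
to go tool xyz mm [-0.7 -0.2  1.2]
```

Request:
send_rows --plan "0.3 -0.001 0 0 0; 0.6 0 0 0 0; 0.6 0 0 0 0; 0.6 0 0 0 0"

```text
time_s: 6.72
tool_pos: [523.2, -130.4, 44.0]
orientation: [0.712, -0.013, -0.702, 0.008]
ft_force: [-0.8, -0.2, 0.4]
width: 47.1
```

```bash
python3 - <<'E'
from h import *
d((520.9,-130.3,43))
E
```

```text
t 6.72 tcp [ 523.2 -130.4   44. ] yaw of tool y -90.4 F [-0.8 -0.2  0.4] w 47.1
to go tool xyz mm [ 1.  -0.1  2.3]
```

Released. Going straight up.

Request:
send_rows --plan "0.6 -0.008 0 0 0; 0.6 -0.02 0 0 0; 0.6 -0.035 0 0 0; 0.6 -0.04 0 0 0; 0.6 -0.03 0 0 0"

```text
time_s: 7.13
tool_pos: [514.4, -125.3, 173.5]
orientation: [-0.706, 0.011, 0.708, -0.006]
ft_force: [0.4, -0.1, 1.3]
width: 51.9
```

```bash
python3 - <<'E'
from h import *
d((610.7,-339,150))
c=cap('wrist','w4'); cap('scene','s4'); cap('top','t4')
E
```

```text
t 7.13 tcp [ 514.4 -125.3  173.5] yaw of tool y -90.37 F [ 0.4 -0.1  1.3] w 51.9
to go tool xyz mm [ 28.1 212.5 -97.8]
```

View pics/w4.png

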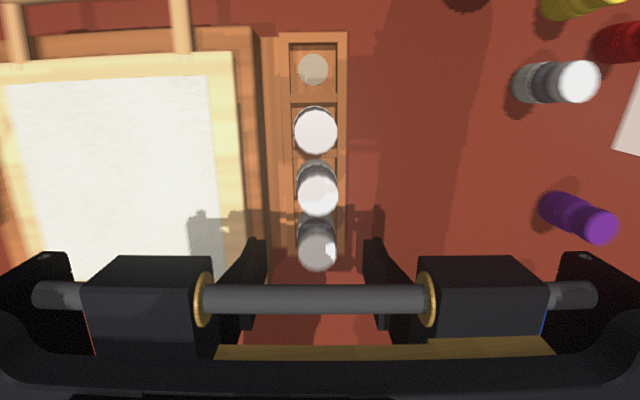

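View pics/s4.png

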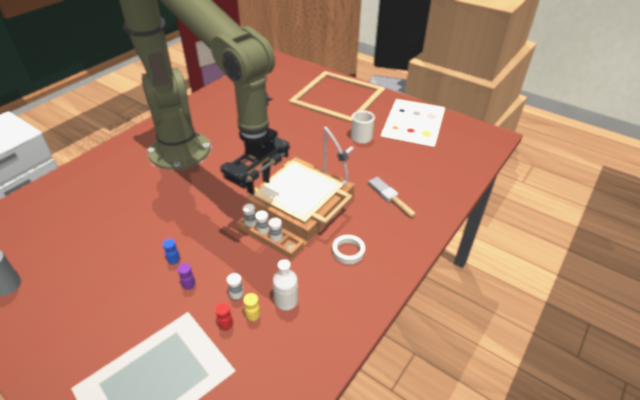

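Request:
send_rows --plan "0.7 0 0.035 -0.016 0; 0.7 0 0.035 -0.016 0; 0.7 0 0.035 -0.016 0; 0.7 0 0.035 -0.016 0; 0.7 0 0.035 -0.016 0"

```text
time_s: 7.7
tool_pos: [595.0, -294.1, 173.6]
orientation: [-0.705, 0.003, 0.71, -0.011]
ft_force: [0.7, 0.9, -0.0]
width: 60.7
```

```bash
python3 - <<'E'
from h import *
d((610.7,-339,130))
E
```

```text
t 7.7 tcp [ 595.  -294.1  173.6] yaw of tool y -89.35 F [ 0.7  0.9 -0. ] w 60.7
to go tool xyz mm [ 44.4  44.2 -15.5]
```

Request:
send_rows --plan "0.7 0.01 0.025 -0.009 0; 0.7 0.015 0.01 -0.003 0; 0.7 0.01 0.002 0 0; 0.7 0 0 0 0"

```text
time_s: 8.03
tool_pos: [604.3, -344.0, 129.5]
orientation: [-0.701, 0.007, 0.713, -0.007]
ft_force: [-0.2, 0.4, -0.0]
width: 61.2
```

```bash
python3 - <<'E'
from h import *
d((610.7,-339,100))
c=cap('wrist','w5')
g=c['frame'].astype(int)
m=((g.min(2)>165)&(g.max(2)-g.min(2)<25)).astype(np.uint8)
n,l,s_,ce=cv2.connectedComponentsWithStats(m)
for i in range(1,n):
    if 300<s_[i][4]<4000: print(ce[i].round(1),s_[i].tolist(),onz(c,ce[i],72).round(1))
E
```

```text
t 8.03 tcp [ 604.3 -344.   129.5] yaw of tool y -90.0 F [-0.2  0.4 -0. ] w 61.2
to go tool xyz mm [29.3 -5.6 -6.9]
[135.3  12.7] [101, 0, 67, 32, 1593] [ 735.6 -238.7   72. ]
[213.   30.7] [188, 0, 49, 74, 2550] [ 724.4 -284.9   72. ]
[305.3 206.8] [283, 185, 46, 45, 1576] [ 611.9 -339.7   72. ]
[ 18.5 254.4] [5, 243, 34, 27, 560] [ 574.6 -120.    72. ]
```

View pics/w5.png

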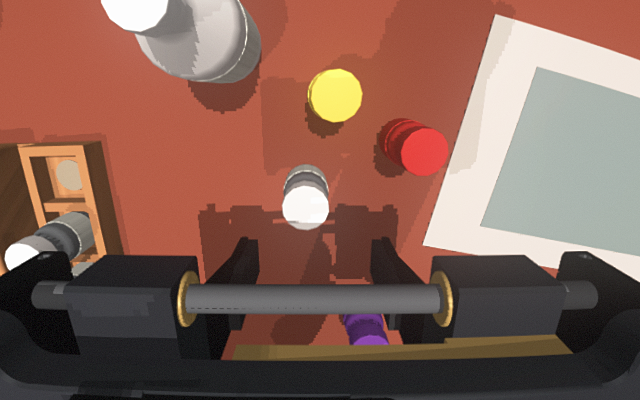

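Request:
send_rows --plan "0.7 0.015 -0.005 -0.005 0; 0.7 0.015 -0.001 -0.002 0; 0.7 0.005 0 0 0; 0.7 0 0 0 0"

```text
time_s: 8.42
tool_pos: [611.8, -331.5, 92.9]
orientation: [-0.702, 0.004, 0.712, -0.009]
ft_force: [-0.4, 1.0, -0.7]
width: 60.8
```

```bash
python3 - <<'E'
from h import *
d((611,-339.2,34))
E
```

```text
t 8.42 tcp [ 611.8 -331.5   92.9] yaw of tool y -89.62 F [-0.4  1.  -0.7] w 60.8
to go tool xyz mm [59.   6.7 -0. ]
```

Request:
send_rows --plan "0.7 0.004 0.005 0 0; 0.7 0.004 0.001 0 0; 0.7 0.004 0 0 0"

```text
time_s: 8.67
tool_pos: [613.1, -335.9, 81.8]
orientation: [-0.702, 0.003, 0.712, -0.01]
ft_force: [0.7, 1.0, 1.0]
width: 60.7
```

```bash
python3 - <<'E'
from h import *
d((611,-339.2,34))
E
```

```text
t 8.67 tcp [ 613.1 -335.9   81.8] yaw of tool y -89.41 F [0.7 1.  1. ] w 60.7
to go tool xyz mm [47.8  2.4  1.5]
```

Request:
send_rows --plan "0.7 0.015 0.002 0.001 0; 0.7 0.015 0.001 0 0; 0.7 0.012 0 0 0; 0.7 0 0 0 0"

```text
time_s: 9.0
tool_pos: [612.6, -341.4, 39.7]
orientation: [-0.704, 0.004, 0.71, -0.011]
ft_force: [-1.1, -0.0, 0.7]
width: 60.8
```

```bash
python3 - <<'E'
from h import *
d((611,-339.2,34))
E
```

```text
t 9.0 tcp [ 612.6 -341.4   39.7] yaw of tool y -89.47 F [-1.1 -0.   0.7] w 60.8
to go tool xyz mm [ 5.7 -2.3  1.5]
```

Request:
send_rows --plan "0.7 0.004 -0.002 0.001 0; 0.3 0 0 0 0; 0.3 0 0 0 0; 0.3 0 0 0 0; 0.3 0 0 0 0"

```text
time_s: 9.42
tool_pos: [612.4, -339.7, 37.2]
orientation: [-0.704, 0.004, 0.71, -0.011]
ft_force: [0.3, -0.1, 0.0]
width: 41.8
```

Request:
send_rows --plan "0.3 0 0 0 0; 0.3 0 0 0 0; 0.3 0 0 0 0"

```text
time_s: 9.67
tool_pos: [613.3, -339.8, 38.6]
orientation: [-0.705, 0.005, 0.709, -0.011]
ft_force: [-0.5, -0.7, -1.2]
width: 34.5
```

```bash
python3 - <<'E'
from h import *
d((611,-339.2,34))
E
```

```text
t 9.67 tcp [ 613.3 -339.8   38.6] yaw of tool y -89.47 F [-0.5 -0.7 -1.2] w 34.5
to go tool xyz mm [ 4.6 -0.7  2.2]
```

Request:
send_rows --plan "0.3 -0.02 0 0 0; 0.3 -0.03 0 0 0; 0.3 -0.03 -0.01 0 0; 0.3 -0.01 -0.03 -0.001 0; 0.3 0 -0.04 -0.002 0"

```text
time_s: 10.08
tool_pos: [611.4, -268.7, 127.3]
orientation: [-0.703, 0.012, 0.711, -0.007]
ft_force: [1.4, 0.3, -1.2]
width: 34.0
```

```bash
python3 - <<'E'
from h import *
d((622.9,-129.6,135))
E
```

```text
t 10.08 tcp [ 611.4 -268.7  127.3] yaw of tool y -90.44 F [ 1.4  0.3 -1.2] w 34.0
to go tool xyz mm [ -11.6 -138.9  -10.3]
```

Request:
send_rows --plan "0.3 -0.003 -0.035 -0.002 0; 0.3 -0.003 -0.035 -0.002 0; 0.3 0 -0.03 -0.002 0; 0.3 0 -0.015 -0.001 0; 0.3 0 -0.005 0 0"

```text
time_s: 10.5
tool_pos: [621.4, -134.8, 134.1]
orientation: [-0.705, 0.009, 0.709, -0.009]
ft_force: [-0.4, 0.5, -0.5]
width: 34.3
```

```bash
python3 - <<'E'
from h import *
d((622.9,-129.6,46.6))
c=cap('wrist','w6')
print(proj(c,(620.7,-129.6,8)))
E
```

```text
t 10.5 tcp [ 621.4 -134.8  134.1] yaw of tool y -90.03 F [-0.4  0.5 -0.5] w 34.3
to go tool xyz mm [87.3 -7.4 -1.9]
[[304.20388534 191.78528909]]
```

View pics/w6.png

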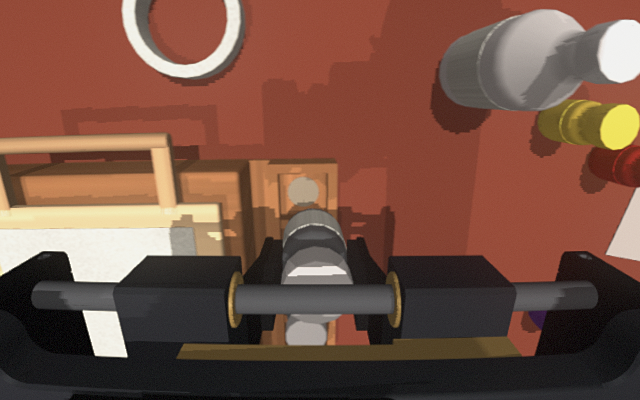

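Request:
send_rows --plan "0.3 0.012 -0.005 -0.001 0; 0.3 0.015 -0.003 -0.001 0; 0.3 0.01 -0.001 0 0; 0.3 0 0 0 0"

```text
time_s: 10.88
tool_pos: [623.2, -131.3, 94.1]
orientation: [-0.706, 0.012, 0.708, -0.008]
ft_force: [0.2, 0.1, -1.0]
width: 34.5
```

```bash
python3 - <<'E'
from h import *
d((622.9,-129.6,46.6))
E
```

```text
t 10.88 tcp [ 623.2 -131.3   94.1] yaw of tool y -90.29 F [ 0.2  0.1 -1. ] w 34.5
to go tool xyz mm [47.4 -3.1  0.1]
```

Request:
send_rows --plan "0.3 0.008 -0.002 0 0; 0.3 0.008 -0.001 0 0; 0.3 0.004 0 0 0; 0.3 0 0 0 0"

```text
time_s: 11.22
tool_pos: [621.6, -133.8, 70.2]
orientation: [-0.704, 0.014, 0.71, -0.006]
ft_force: [-0.9, 0.2, -1.2]
width: 34.1
```

```bash
python3 - <<'E'
from h import *
d((622.9,-129.6,46.6))
E
```

```text
t 11.22 tcp [ 621.6 -133.8   70.2] yaw of tool y -90.66 F [-0.9  0.2 -1.2] w 34.1
to go tool xyz mm [23.4 -4.9 -1.4]
```

Request:
send_rows --plan "0.3 0 -0.003 -0.001 -0.5; 0.3 0 -0.001 0 0; 0.3 0 0 0 0"

```text
time_s: 11.47
tool_pos: [622.9, -130.3, 70.1]
orientation: [-0.704, 0.011, 0.71, -0.009]
ft_force: [-0.5, -0.5, -1.7]
width: 33.9
```

```bash
python3 - <<'E'
from h import *
d((622.9,-129.6,46.6))
E
```

```text
t 11.47 tcp [ 622.9 -130.3   70.1] yaw of tool y -90.18 F [-0.5 -0.5 -1.7] w 33.9
to go tool xyz mm [23.4 -1.4 -0.2]
```

Request:
send_rows --plan "0.3 0.005 -0.0005 0 0; 0.3 0.005 0 0 0; 0.3 0.003 0 0 0"

```text
time_s: 11.72
tool_pos: [624.5, -129.9, 58.3]
orientation: [-0.706, 0.011, 0.708, -0.01]
ft_force: [-0.0, -1.1, -0.8]
width: 34.2
```

```bash
python3 - <<'E'
from h import *
d((622.9,-129.6,46.6))
E
```

```text
t 11.72 tcp [ 624.5 -129.9   58.3] yaw of tool y -90.14 F [-0.  -1.1 -0.8] w 34.2
to go tool xyz mm [11.7 -0.6  1.5]
```

Request:
send_rows --plan "0.3 0.005 0 0.001 0; 0.3 0.004 0 0 0; 0.3 0.003 0 0 0"

```text
time_s: 11.97
tool_pos: [623.5, -130.1, 45.2]
orientation: [-0.706, 0.011, 0.708, -0.01]
ft_force: [-1.5, 2.7, 20.1]
width: 34.6
```

```bash
python3 - <<'E'
from h import *
d((622.9,-129.6,46.6))
E
```

```text
t 11.97 tcp [ 623.5 -130.1   45.2] yaw of tool y -90.13 F [-1.5  2.7 20.1] w 34.6
to go tool xyz mm [-1.4 -0.4  0.6]
```

Request:
send_rows --plan "0.3 -0.001 0 0 0; 0.6 0 0 0 0; 0.6 0 0 0 0; 0.6 0 0 0 0"

```text
time_s: 12.3
tool_pos: [623.6, -130.0, 45.8]
orientation: [-0.706, 0.011, 0.708, -0.01]
ft_force: [0.6, -0.6, -0.2]
width: 47.1
```

Request:
send_rows --plan "0.6 -0.008 0 0 0; 0.6 -0.02 0 0 0; 0.6 -0.035 0 0 0; 0.6 -0.04 0 0 0; 0.6 -0.04 0 0 0"

```text
time_s: 12.72
tool_pos: [616.8, -125.3, 183.4]
orientation: [-0.698, 0.01, 0.716, -0.008]
ft_force: [0.1, 0.2, 0.7]
width: 52.3
```

```bash
python3 - <<'E'
from h import *
S,Rt=st(); print(S['qpos'].round(2))
c=cap('wrist','w7'); cap('scene','s7'); cap('top','t7')
s=load('s7')['frame']
cv2.imwrite('pics/z7.png',cv2.resize(s[110:290,210:420],None,fx=3.3,fy=3.3,interpolation=cv2.INTER_CUBIC))
E
```

```text
t 12.72 tcp [ 616.8 -125.3  183.4] yaw of tool y -90.11 F [0.1 0.2 0.7] w 52.3
[ 0.42  0.33 -0.35  1.53  0.14  1.32 -1.52]
```

View pics/w7.png

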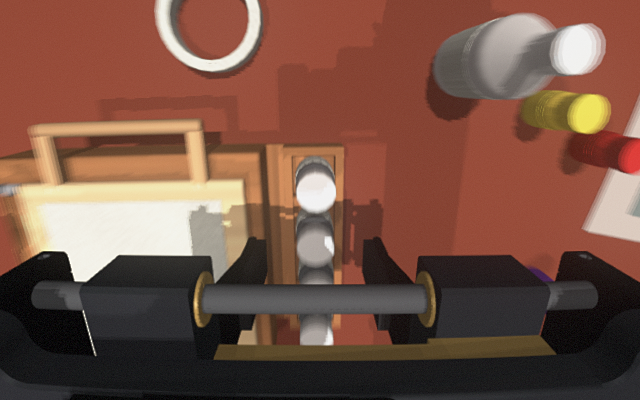

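View pics/z7.png

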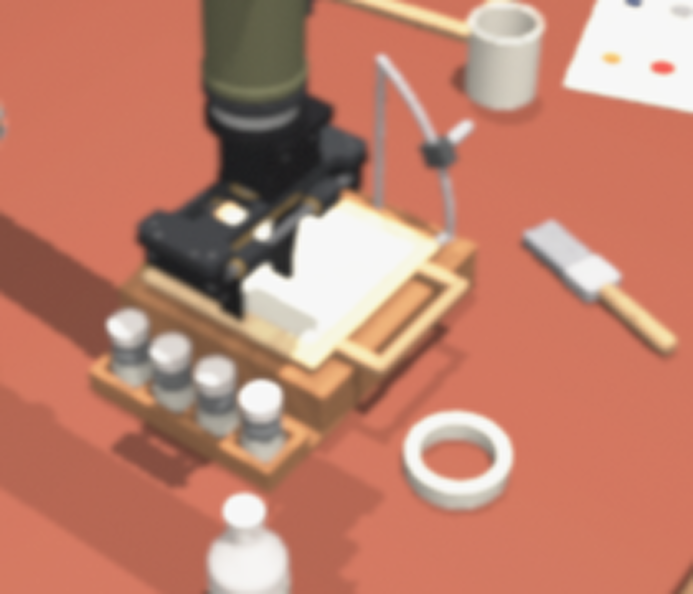

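Request:
send_rows --plan "0.6 0 0 0 -7; 0.6 0 0 0 -7; 0.6 0 0 0 -7; 0.6 0 0 0 -7; 0.6 0 0 0 -7"

```text
time_s: 13.28
tool_pos: [618.3, -125.7, 185.3]
orientation: [-0.664, -0.209, 0.682, -0.224]
ft_force: [-0.1, 0.6, -0.6]
width: 52.4
```

Request:
send_rows --plan "0.6 0 0 0 -7; 0.6 0 0 0 -7; 0.6 0 0 0 -7; 0.6 0 0 0 -7; 0.6 0 0 0 -7"

```text
time_s: 13.7
tool_pos: [614.3, -125.5, 179.1]
orientation: [-0.56, -0.411, 0.587, -0.415]
ft_force: [-0.9, -0.6, 0.6]
width: 52.5
```

```bash
python3 - <<'E'
from h import *
d((675,25,150)); print(sense()['qpos'].round(2))
E
```

```text
t 13.7 tcp [ 614.3 -125.5  179.1] yaw of tool y -18.48 F [-0.9 -0.6  0.6] w 52.5
to go tool xyz mm [  23.5   10.4 -162.9]
[ 0.56  0.36 -0.52  1.53  0.21  1.33 -0.32]
```

Request:
send_rows --plan "0.6 0 0 0 -6; 0.6 0 0 0 -6; 0.6 0 0 -0.02 -5; 0.6 0 0.01 -0.03 0; 0.6 0 0.015 -0.03 0"

```text
time_s: 14.12
tool_pos: [636.3, -56.3, 169.6]
orientation: [-0.487, -0.497, 0.523, -0.493]
ft_force: [1.0, 0.3, -0.0]
width: 52.0
```

```bash
python3 - <<'E'
from h import *
d((675,25,150)); print(sense()['qpos'].round(2))
c=cap('wrist','w8')
E
```

```text
t 14.12 tcp [636.3 -56.3 169.6] yaw of tool y -1.21 F [ 1.   0.3 -0. ] w 52.0
to go tool xyz mm [ 15.5  37.7 -82.7]
[ 0.48  0.42 -0.59  1.5   0.26  1.34 -0.16]
```

View pics/w8.png

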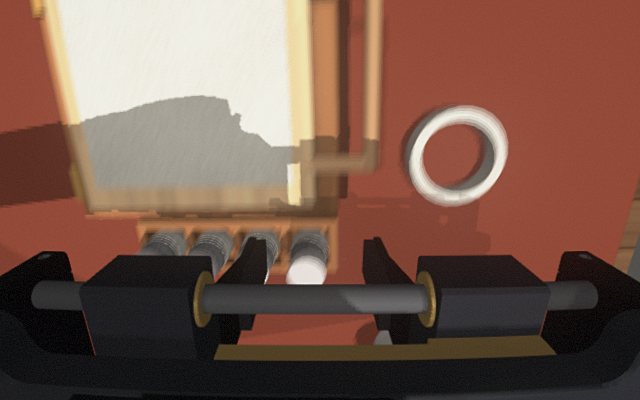

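Request:
send_rows --plan "0.6 0 0.012 -0.028 -1; 0.6 0 0.01 -0.024 -0.5; 0.6 0 0.006 -0.014 0; 0.6 0 0 -0.004 0; 0.6 0 0 0 0"

```text
time_s: 14.58
tool_pos: [664.4, 29.6, 159.8]
orientation: [-0.477, -0.512, 0.512, -0.499]
ft_force: [0.0, 0.1, 0.3]
width: 52.0
```

```bash
python3 - <<'E'
from h import *
d((675,25,150)); S,Rt=st();print(Rt[:,0].round(3),sense()['joint_velocities'].round(3))
c=cap('wrist','w9')
E
```

```text
t 14.58 tcp [664.4  29.6 159.8] yaw of tool y 1.23 F [0.  0.1 0.3] w 52.0
to go tool xyz mm [ 9.4 11.   4.7]
t 14.58 tcp [664.4  29.6 159.8] yaw of tool y 1.23 F [0.  0.1 0.3] w 52.0
[-0.047 -0.023 -0.999] [-0.015  0.014 -0.     0.007  0.001 -0.004  0.005]
```

View pics/w9.png

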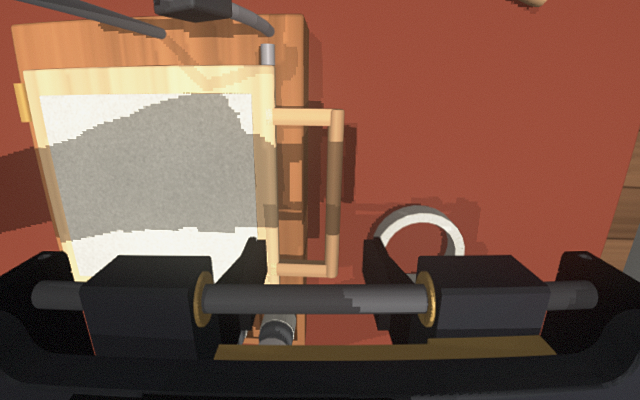

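```bash
python3 - <<'E'
from h import *
c=load('w9')
for p in ((337,120),(336,190),(333,262),(280,190),(267,52)): print(p,onz(c,p,68).round(1))
t=load('top0')
for a,b in (((337,120),(290.5,166.5)),):
    pass
hsv=cv2.cvtColor(c['frame'],cv2.COLOR_BGR2HSV)
print(hsv[190,320:352].tolist())
f=c['frame'][90:290,240:370]; cv2.imwrite('pics/z9.png',cv2.resize(f,None,fx=3,fy=3,interpolation=cv2.INTER_CUBIC))
E
```

```text
(337, 120) [675.1  93.2  68. ]
(336, 190) [676.6  39.   68. ]
(333, 262) [676.8 -25.2  68. ]
(280, 190) [632.   37.4  68. ]
(267, 52) [623.6 139.5  68. ]
[[6, 151, 103], [8, 147, 104], [7, 153, 100], [8, 153, 102], [7, 150, 102], [6, 149, 99], [11, 121, 101], [14, 111, 122], [15, 111, 131], [14, 111, 136], [14, 110, 142], [15, 111, 147], [14, 118, 149], [14, 112, 152], [14, 116, 147], [14, 114, 145], [15, 109, 138], [15, 110, 134], [13, 112, 123], [15, 117, 113], [13, 108, 106], [8, 133, 96], [7, 154, 103], [6, 149, 99], [6, 153, 85], [6, 144, 85], [9, 168, 82], [7, 156, 85], [6, 144, 85], [8, 153, 85], [6, 142, 88], [6, 146, 84]]
```

View pics/z9.png

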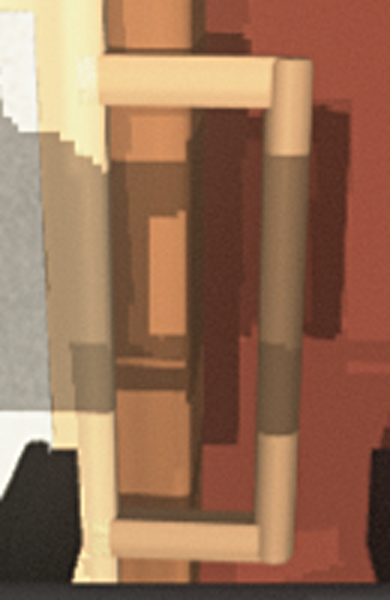

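Request:
send_rows --plan "0.45 0.015 0.009 0.003 0.3; 0.45 0.02 0.004 0.001 0; 0.45 0.01 0 0 0; 0.45 0 0 0 0"

```text
time_s: 14.97
tool_pos: [674.6, 16.8, 113.3]
orientation: [-0.479, -0.507, 0.516, -0.497]
ft_force: [-1.1, 0.2, 0.1]
width: 40.5
```

```bash
python3 - <<'E'
from h import *
d((675.2,25,60)); d((675.2,25,100))
E
```

```text
t 14.97 tcp [674.6  16.8 113.3] yaw of tool y 0.53 F [-1.1  0.2  0.1] w 40.5
to go tool xyz mm [53.   3.3 -9.6]
t 14.97 tcp [674.6  16.8 113.3] yaw of tool y 0.53 F [-1.1  0.2  0.1] w 40.5
to go tool xyz mm [13.1  1.3 -8.5]
```

Request:
send_rows --plan "0.45 0.008 0.001 -0.004 0; 0.45 0.008 0.001 -0.001 0; 0.45 0.004 0 0 0; 0.45 0 0 0 0"

```text
time_s: 15.3
tool_pos: [675.1, 17.9, 92.6]
orientation: [-0.479, -0.506, 0.518, -0.497]
ft_force: [0.8, -0.4, 1.2]
width: 39.2
```

```bash
python3 - <<'E'
from h import *
d((675.2,25,60))
c=cap('wrist','w10')
E
```

```text
t 15.3 tcp [675.1  17.9  92.6] yaw of tool y 0.27 F [ 0.8 -0.4  1.2] w 39.2
to go tool xyz mm [32.4  1.7 -8.1]
```

View pics/w10.png

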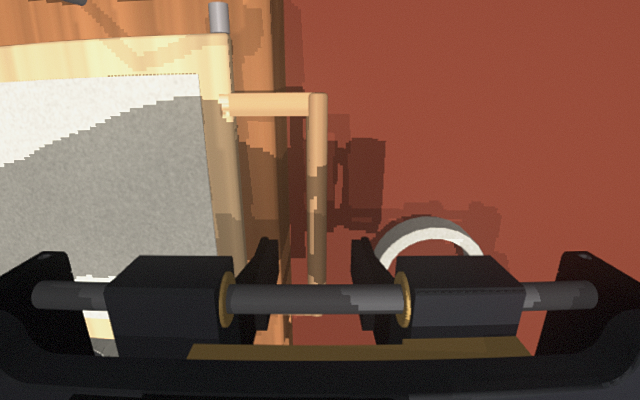

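Request:
send_rows --plan "0.45 0.01 0.001 0 0; 0.45 0.01 0 0 0; 0.45 0.005 0 0 0; 0.45 0 0 0 0"

```text
time_s: 15.68
tool_pos: [676.1, 17.6, 67.4]
orientation: [-0.48, -0.505, 0.517, -0.498]
ft_force: [-0.8, -0.2, -0.6]
width: 39.5
```

```bash
python3 - <<'E'
from h import *
d((675.2,25,60))
E
```

```text
t 15.68 tcp [676.1  17.6  67.4] yaw of tool y 0.3 F [-0.8 -0.2 -0.6] w 39.5
to go tool xyz mm [ 7.2 -0.6 -7.6]
```

Request:
send_rows --plan "0.45 0.004 -0.001 0 0; 0.45 0.003 0 0 0; 0.45 0.001 0 0 0"

```text
time_s: 15.93
tool_pos: [674.5, 17.7, 58.3]
orientation: [-0.48, -0.505, 0.517, -0.498]
ft_force: [0.3, 0.5, -0.5]
width: 39.1
```

```bash
python3 - <<'E'
from h import *
d((675.2,25,60))
E
```

```text
t 15.93 tcp [674.5  17.7  58.3] yaw of tool y 0.32 F [ 0.3  0.5 -0.5] w 39.1
to go tool xyz mm [-1.9  0.7 -7.3]
```

Request:
send_rows --plan "0.05 0 0 0 0; 0.05 0 0 0 0; 0.05 0 0 0 0; 0.05 0 0 0 0; 0.05 0 0 0 0" --newtons 40

```text
time_s: 16.35
tool_pos: [674.8, 17.7, 58.7]
orientation: [-0.48, -0.505, 0.516, -0.498]
ft_force: [0.0, -0.2, -0.0]
width: 13.5
```

Request:
send_rows --plan "0 0 0 0 0; 0 0 0 0 0; 0 0 0 0 0"

```text
time_s: 16.6
tool_pos: [674.9, 17.7, 58.8]
orientation: [-0.48, -0.505, 0.516, -0.498]
ft_force: [-1.0, 0.0, 0.3]
width: 10.7
```

```bash
python3 - <<'E'
from h import *
d((675.2,25,60))
E
```

```text
t 16.6 tcp [674.9  17.7  58.8] yaw of tool y 0.33 F [-1.   0.   0.3] w 10.7
to go tool xyz mm [-1.4  0.3 -7.2]
```

```bash
cat > arc.py <<'E'
from h import *
import sys
S,Rt=st(); hx,hz=425.2,68; off=np.array([0,0,-9.2])
b=S['tool_pos']-off; th=np.arctan2(b[2]-hz,b[0]-hx); print('theta from tcp',th.round(4),'r',np.hypot(b[2]-hz,b[0]-hx).round(1))
for a in sys.argv[1:]:
    a=float(a); T=np.array([hx+250*np.cos(a),S['tool_pos'][1],hz+250*np.sin(a)])+off
    print(a,T.round(1),'tool',(Rt.T@(T-S['tool_pos'])).round(1))
E
python3 arc.py 0.05 0.1 0.2 0.3 0.444
```

```text
t 16.6 tcp [674.9  17.7  58.8] yaw of tool y 0.33 F [-1.   0.   0.3] w 10.7
theta from tcp -0.0001 r 249.7
0.05 [674.9  17.7  71.3] tool [-12.5  -0.5   0.4]
0.1 [674.   17.7  83.8] tool [-24.9  -2.    0.7]
0.2 [670.2  17.7 108.5] tool [-49.4  -6.8   1.4]
0.3 [664.   17.7 132.7] tool [-73.3 -14.    2.1]
0.444 [651.   17.7 166.2] tool [-106.2  -28.6    2.9]
```

Request:
send_rows --plan "0 -0.006 0 0 0; 0 -0.008 -0.001 0 0; 0 -0.01 -0.001 0 0; 0 -0.01 -0.002 0 0"

```text
time_s: 16.93
tool_pos: [672.7, 17.8, 92.2]
orientation: [-0.48, -0.505, 0.516, -0.498]
ft_force: [2.0, -0.8, -3.8]
width: 10.7
```

```bash
python3 arc.py 0.2 0.3 0.444
```

```text
t 16.93 tcp [672.7  17.8  92.2] yaw of tool y 0.31 F [ 2.  -0.8 -3.8] w 10.7
theta from tcp 0.1341 r 249.8
0.2 [670.2  17.8 108.5] tool [-16.1  -3.2   0.5]
0.3 [664.   17.8 132.7] tool [-40.1 -10.4   1.1]
0.444 [651.   17.8 166.2] tool [-72.9 -25.    2. ]
```

Request:
send_rows --plan "0 -0.01 -0.002 0 0; 0 -0.01 -0.002 0 0; 0 -0.01 -0.003 0 0; 0 -0.008 -0.003 0 0"

```text
time_s: 17.27
tool_pos: [663.2, 17.7, 135.8]
orientation: [-0.48, -0.504, 0.517, -0.498]
ft_force: [0.5, -0.4, -4.4]
width: 10.7
```

```bash
python3 arc.py 0.3 0.38 0.444
python3 - <<'E'
from h import *
for n in('wrist','scene','top'):cap(n,n+'11')
f=load('scene11')['frame'];cv2.imwrite('pics/z11.png',cv2.resize(f[110:260,230:400],None,fx=4,fy=4,interpolation=cv2.INTER_CUBIC))
E
```

```text
t 17.27 tcp [663.2  17.7 135.8] yaw of tool y 0.25 F [ 0.5 -0.4 -4.4] w 10.7
theta from tcp 0.313 r 250.2
0.3 [664.   17.7 132.7] tool [ 3.1  1.  -0.1]
0.38 [657.4  17.7 151.5] tool [-15.4  -6.5   0.5]
0.444 [651.   17.7 166.2] tool [-29.8 -13.6   0.9]
```

View pics/wrist11.png

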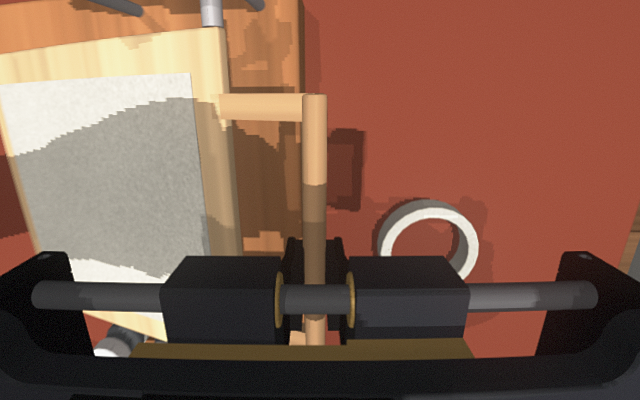

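View pics/z11.png

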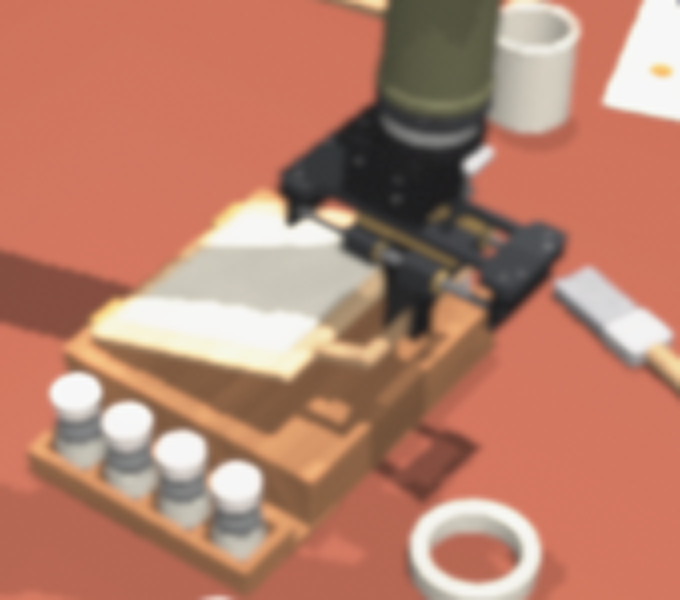

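```bash
python3 - <<'E'
from h import *
t=load('top0')['frame'];s=load('scene0')['frame']
a=cv2.resize(t[165:225,235:290],None,fx=9,fy=9,interpolation=cv2.INTER_CUBIC)
b=cv2.resize(s[135:190,315:365],None,fx=9,fy=9,interpolation=cv2.INTER_CUBIC)
h=max(a.shape[0],b.shape[0]); im=np.zeros((h,a.shape[1]+b.shape[1]+10,3),np.uint8); im=im[:, :800]
w=min(390,a.shape[1]); 
im=np.zeros((h,800,3),np.uint8); im[:a.shape[0],:390]=a[:,:390]; im[:b.shape[0],400:800]=b[:,:400]
cv2.imwrite('pics/z12.png',im)
E
```

```text
(no output)
```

View pics/z12.png

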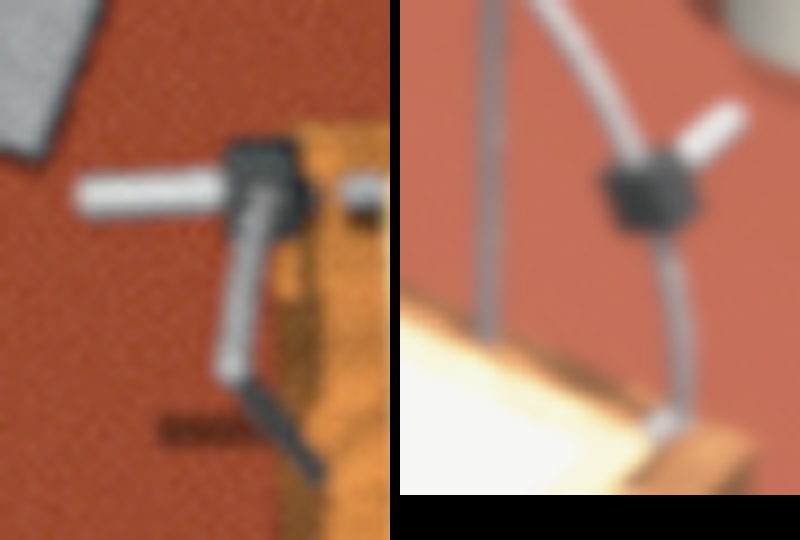

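```bash
cat > mk.py <<'E'
from h import *
t=load('top0');s=load('scene0')
T=lambda x,y:(235+x/9-.45,165+y/9-.45); Sx=lambda x,y:(315+(x-400)/9-.45,135+y/9-.45)
e,_=tri((t,T(78,195)),(s,Sx(741,110))),0; print('free end',e[0].round(1),e[1])
o1,d1=ray(t,T(80,195));_,d2=ray(t,T(222,190));n1=np.cross(d1,d2)
o3,d3=ray(s,Sx(741,110));_,d4=ray(s,Sx(685,156));n2=np.cross(d3,d4)
L=np.cross(n1,n2);L/=np.linalg.norm(L);print('dir',L.round(3))
A=np.array([n1,n2,[0,1,0]]);
for y in (185,205):
    p=np.linalg.solve(A,[n1@o1,n2@o3,y]);print(p.round(1),'theta',np.arctan2(p[2]-68,p[0]-425.2).round(3),'r',np.hypot(p[2]-68,p[0]-425.2).round(1))
p=e[0];print('end th',np.arctan2(p[2]-68,p[0]-425.2),np.hypot(p[2]-68,p[0]-425.2))
# top-only: intersect ray with plane->circle of r=200 about the hinge
for (c,uv,n) in ((t,T(150,192),'top pin'),(s,Sx(712,133),'scene pin')):
    for th in np.arange(.36,.56,.02):
        o,dd=ray(c,uv); hx=425.2-0.008*165
        X=o+dd*((68+200*np.sin(th))-o[2])/dd[2]; print(n,th.round(2),'x err',(X[0]-hx-200*np.cos(th)).round(1),'y',X[1].round(1))
E
python3 mk.py
```

```text
free end [606.2 208.5 157.8] [np.float64(2.0393530141215708), np.float64(2.039353014121512)]
dir [ 0.009  1.    -0.026]
[605.  185.  155.8] theta 0.454 r 200.1
[605.2 205.  155.3] theta 0.452 r 200.0
end th 0.4607002106081731 202.02158952513412
top pin 0.36 x err -1.7 y 190.6
top pin 0.38 x err -1.1 y 190.0
top pin 0.4 x err -0.5 y 189.3
top pin 0.42 x err 0.2 y 188.7
top pin 0.44 x err 1.0 y 188.1
top pin 0.46 x err 1.8 y 187.5
top pin 0.48 x err 2.8 y 186.8
top pin 0.5 x err 3.8 y 186.2
top pin 0.52 x err 4.9 y 185.6
top pin 0.54 x err 6.1 y 185.1
top pin 0.56 x err 7.4 y 184.5
scene pin 0.36 x err -18.1 y 215.9
scene pin 0.38 x err -14.1 y 211.6
scene pin 0.4 x err -10.0 y 207.3
scene pin 0.42 x err -5.8 y 203.1
scene pin 0.44 x err -1.6 y 198.8
scene pin 0.46 x err 2.6 y 194.7
scene pin 0.48 x err 6.9 y 190.5
scene pin 0.5 x err 11.2 y 186.5
scene pin 0.52 x err 15.6 y 182.4
scene pin 0.54 x err 20.0 y 178.4
scene pin 0.56 x err 24.5 y 174.5
```

```bash
python3 arc.py 0.38 0.42 0.45
```

```text
t 17.42 tcp [663.4  17.7 135.3] yaw of tool y 0.25 F [ 1.2 -1.5 -3.7] w 10.6
theta from tcp 0.3106 r 250.2
0.38 [657.4  17.7 151.5] tool [-16.   -6.7   0.5]
0.42 [653.5  17.7 160.7] tool [-25.  -11.    0.7]
0.45 [650.3  17.7 167.5] tool [-31.7 -14.5   0.9]
```

Request:
send_rows --plan "0 -0.008 -0.003 0 0; 0 -0.007 -0.003 0 0; 0 -0.006 -0.003 0 0; 0 -0.004 -0.002 0 0"

```text
time_s: 17.75
tool_pos: [654.0, 17.6, 160.9]
orientation: [-0.481, -0.503, 0.517, -0.498]
ft_force: [0.9, -2.2, -4.0]
width: 10.7
```

```bash
python3 arc.py 0.45
```

```text
t 17.75 tcp [654.   17.6 160.9] yaw of tool y 0.22 F [ 0.9 -2.2 -4. ] w 10.7
theta from tcp 0.4197 r 250.6
0.45 [650.3  17.6 167.5] tool [-6.5 -4.   0.2]
```

Request:
send_rows --plan "0 -0.004 -0.002 0 0; 0 -0.003 -0.002 0 0; 0 -0.001 -0.001 0 0; 0 0 0 0 0"

```text
time_s: 18.08
tool_pos: [649.2, 17.6, 171.5]
orientation: [-0.481, -0.503, 0.516, -0.499]
ft_force: [1.5, -1.6, -4.5]
width: 10.3
```

```bash
python3 arc.py 0.45
python3 - <<'E'
from h import *
for n in('wrist','scene','top'):cap(n,n+'13')
f=load('top13')['frame'];cv2.imwrite('pics/z13.png',cv2.resize(f[150:270,230:400],None,fx=4.5,fy=4.5,interpolation=cv2.INTER_CUBIC))
E
```

```text
t 18.08 tcp [649.2  17.6 171.5] yaw of tool y 0.2 F [ 1.5 -1.6 -4.5] w 10.3
theta from tcp 0.4661 r 250.8
0.45 [650.3  17.6 167.5] tool [ 3.9  1.2 -0.1]
```

View pics/wrist13.png

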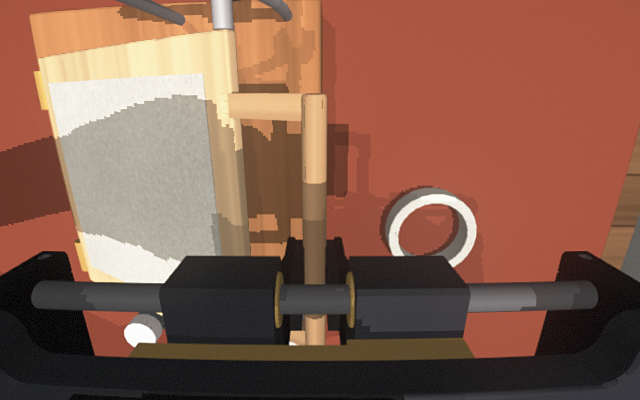

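View pics/z13.png

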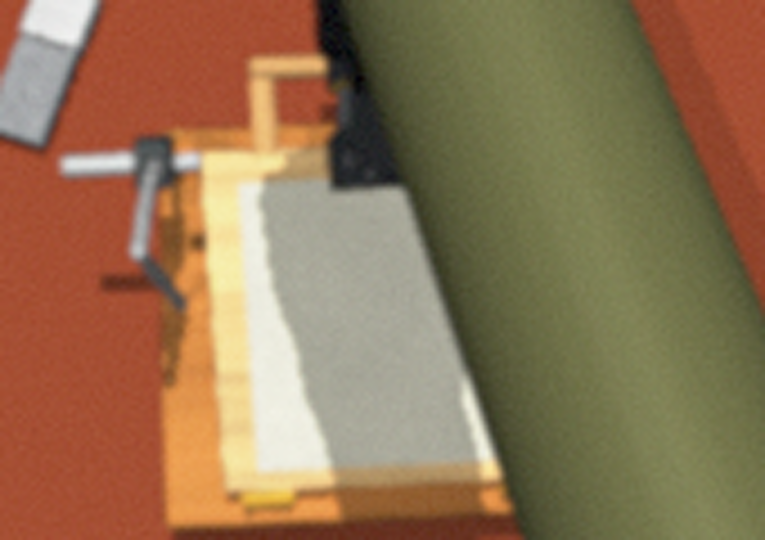

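View pics/scene13.png

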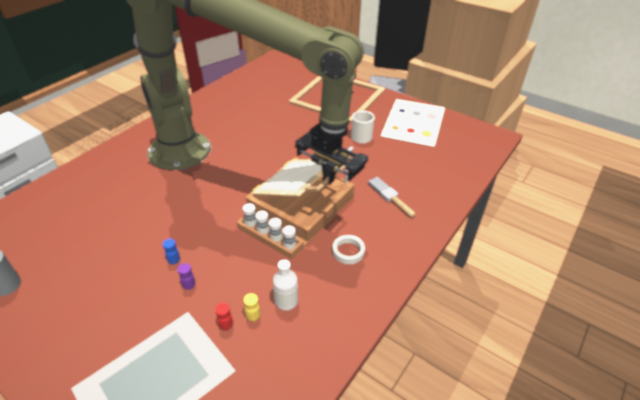

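```bash
python3 - <<'E'
from h import *
w=load('wrist13');t=load('top13')
cv2.imwrite('pics/z14.png',cv2.resize(w['frame'][0:60,120:330],None,fx=3.8,fy=3.8,interpolation=cv2.INTER_CUBIC))
f=t['frame'];cv2.imwrite('pics/z15.png',cv2.resize(f[170:200,238:298],None,fx=13,fy=13,interpolation=cv2.INTER_CUBIC))
E
```

```text
(no output)
```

View pics/z14.png

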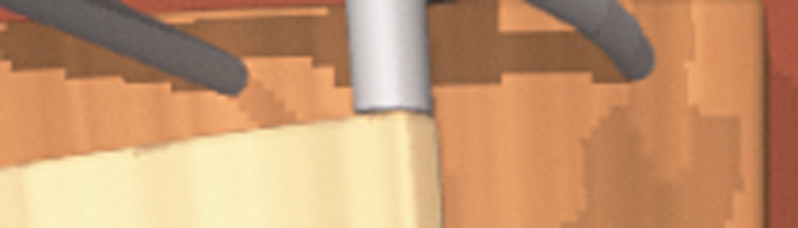

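View pics/z15.png

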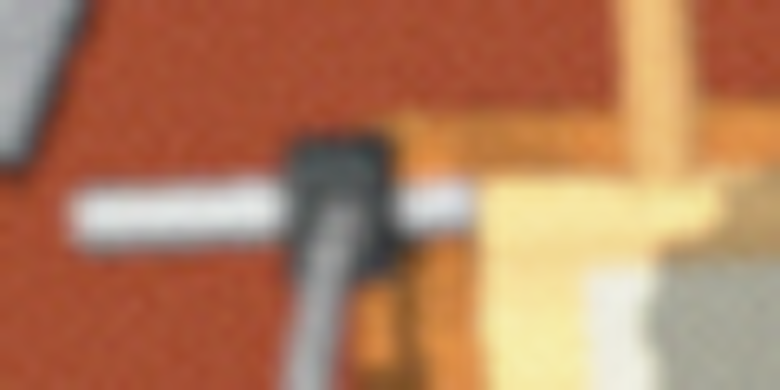

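```bash
python3 - <<'E'
from h import *
w=load('wrist13');t=load('top13')
x,r=tri((w,(223,28.5)),(t,(274.3,185.3)));print(x,r,np.arctan2(x[2]-68,x[0]-426),np.hypot(x[2]-68,x[0]-426))
E
python3 arc.py 0.455; python3 -c "
from h import *
print(sense()['joint_velocities'].round(3))"
```

```text
[603.97006674 130.5391713  157.96029861] [np.float64(0.21599861075898308), np.float64(0.21599861075891885)] 0.46802194438036643 199.41464334390912
t 18.23 tcp [649.5  17.6 171. ] yaw of tool y 0.2 F [ 2.6 -0.5 -2.5] w 10.7
theta from tcp 0.464 r 250.8
0.455 [649.8  17.6 168.7] tool [ 2.3  0.4 -0.1]
[-0.     0.003  0.001  0.    -0.001 -0.002  0.   ]
```

Request:
send_rows --plan "0 0.0015 0 0 0; 0 0 0 0 0; 0 0 0 0 0; 0 0 0 0 0; 0 0 0 0 0"

```text
time_s: 18.65
tool_pos: [650.4, 17.6, 169.0]
orientation: [-0.482, -0.502, 0.516, -0.499]
ft_force: [2.8, -1.3, -2.2]
width: 10.5
```

```bash
python3 arc.py 0.455; python3 -c "
from h import *
print(sense()['joint_velocities'].round(3))
t=cap('top','t16');s=cap('scene','s16')
f=s['frame'];cv2.imwrite('pics/z16.png',cv2.resize(f[130:260,220:380],None,fx=4,fy=4,interpolation=cv2.INTER_CUBIC))"; python3 arc.py 0.455
```

```text
t 18.65 tcp [650.4  17.6 169. ] yaw of tool y 0.2 F [ 2.8 -1.3 -2.2] w 10.5
theta from tcp 0.4552 r 250.7
0.455 [649.8  17.6 168.7] tool [ 0.4 -0.6 -0. ]
[-0.001  0.002  0.002 -0.    -0.    -0.001  0.   ]
t 18.75 tcp [650.4  17.6 169.1] yaw of tool y 0.21 F [ 2.2 -2.3 -3.2] w 10.7
theta from tcp 0.4554 r 250.8
0.455 [649.8  17.6 168.7] tool [ 0.4 -0.6 -0. ]
```

View pics/z16.png

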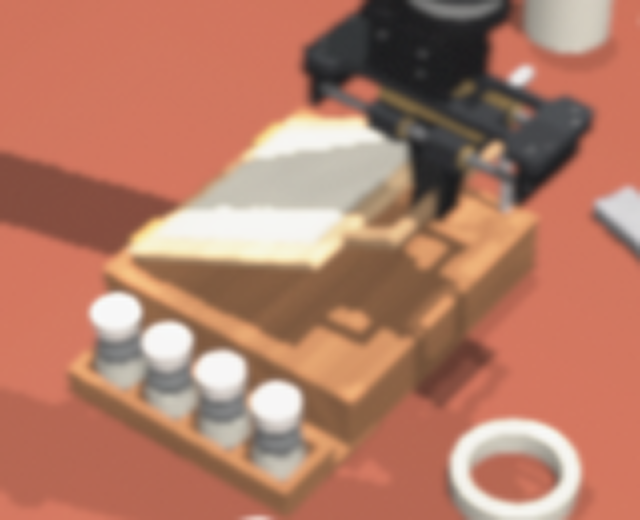

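View pics/t16.png

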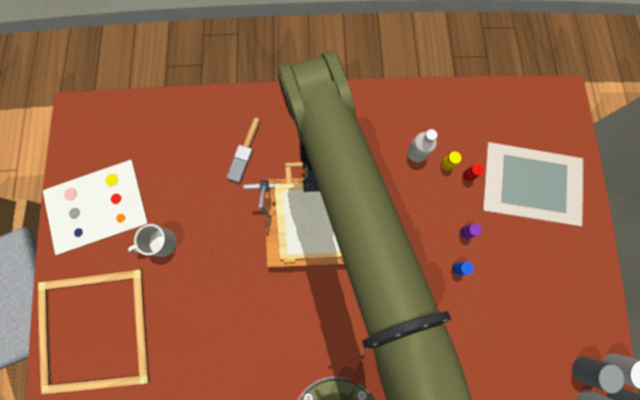

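```bash
python3 - <<'E'
from h import *
s=load('s16')
for x,y in ((117,313),(168,341),(221,370),(276,401)): print(onz(s,(220+x/4-.4,130+y/4-.4),80).round(1))
print(proj(s,[(471.5,-130.5,80),(520.9,-130.3,80),(571.5,-130,80),(620.7,-129.6,80)]).round(1))
E
python3 -c "
from station import env
print(env.hand_in())"
```

```text
[ 474.1 -129.8   80. ]
[ 523.1 -129.3   80. ]
[ 572.4 -128.8   80. ]
[ 622.4 -128.9   80. ]
[[248.  207.6]
 [260.8 214.7]
 [274.3 222.2]
 [288.  229.7]]
the job is handed in; nothing more can be done
None
```

The job is handed in at about 18.8 s of the 61 s allowed. Both spares are in the rail, and the gripper is still holding the board at the mark. `hand_in` gave no verdict, so what follows are my own checks.

- **Jars:** The two white-capped spares went into pockets 1 and 3. Each reached the pocket floor (20–28 N contact) before I opened the fingers. The last scene picture shows all four caps in a row, 49–50 mm apart and in line with a 80 mm cap height. The bystanders and coloured jars look unmoved in the pictures.
- **Board:** I gripped the lifting bar at 40 N and raised it along its arc.

| Angle | Source | Value (rad) |
|---|---|---|
| Mark | Plane intersection, two views | 0.453 |
| Board | Arm position, final | 0.455 |
| Board | Arm position, before the last small lowering | 0.464–0.466 |
| Board | Two-view triangulation of the board pin, same time | 0.468 |

- **Alignment:** In the top view from before that last lowering, the two pins lie in one line. At the end the arm was still, with the bar firmly in the fingers and about 2–3 N of load on the wrist.

- **Disagreement:** The estimates of the mark spread from 0.42 to 0.46 rad depending on the view. The largest gap to the board is about 0.035 rad, inside the 0.07 rad limit.
- **Tool tilt:** The tool drifted to about 3° off vertical during the moves, with no visible effect.

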